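Unpin the crate and stack its cartons crosswise on the pallet

ROBOT

A 7-joint arm with a two-finger parallel gripper is mounted at the origin on the work surface. World frame = base frame: x ahead of the robot, y to its left, z up, the work surface at z = 0. Lengths are in m, angles in rad, forces in N, time in s.
With the tool pointing down it reaches from about 0.4 to 0.75 m from the base axis. Payload 19.5 kg.
Tool frame: the origin (TCP) lies at the very end of the fingers, on their centre line; the grasp point (between the pads) lies arm.pinch_z behind it (arm.pinch_z is the distance from the TCP to the grasp point, in m); z points along the fingers, y is the line along which they close (so a half turn about z gives the same grasp; the last joint's range is limited). The gripper opens to 85 mm and grips with 20 to 120 N. Pads are 22 mm wide; open, the fingers measure 114 mm over their backs; the gripper's body (76 mm by 85 mm) begins 54 mm behind the grasp point. The pads swing forward as they close: fully open they stand 13 mm farther back than shut.
Start: joints at [-1.355, 0.707, -0.028, 1.485, 0.022, 0.951, -0.075], TCP at [0.147, 0.556, 0.231] pointing down, gripper open.
Joint ranges: [-2.71, 2.71], [-0.32, 2.16], [-1.57, 1.52], [0, 2.45], [-1.46, 4.6], [0, 2.02], [-2.83, 2.83]. Speed limits (rad/s): [1.89, 1.89, 2.57, 2.57, 3.01, 3.01, 3.01].

INTERFACE

Orientations are given as a unit quaternion [w, x, y, z].
In Python, from station import arm, cams gives the robot as it stands.
- The arm moves only by the tool send_rows, never from a script. Its argument "plan" is a list of rows, each an object of numbers: "x", "y", "z": the shift along the tool's x, y, z in m; "ax", "ay", "az": the turn, a rotation vector about the tool's x, y, z in rad; "gripper": the finger opening in m, from 0 to 0.0854. In form: [{"x": .., "y": .., "z": .., "ax": .., "ay": .., "az": .., "gripper": ..}, ...]. A call has 1 to 8 rows; each row is the pose to reach, as a shift and turn from the pose commanded when the call began, along the tool's axes at that moment; what a row does not reach only later rows make up. A row lasts 1/12 s, in which the tool goes at most 41.7 mm and 7.16 degrees, less where a joint would pass 70% of its speed; a pose out of reach is approached as far as the arm can. A call with a gripper value outside its range is refused whole. The fingers move at their own pace and stop on an object; "force" is the grip in N (left out, the last holds). Time passes only in rows, so rows that repeat a pose let the fingers close. It gives the time, the measured TCP pose, the force, the opening and the grip force at its end, in the units of the state.
- arm.state(): the state, without advancing time (a new reading comes with each control period).
- cams.snapshot(name): name is "scene" or "top"; returns the picture (400x640x3 uint8, blue, green, red); there is no depth.
- cams.camera_info(name): a dict with "fx", "fy", "cx", "cy" (pixels), "k1" (the pictures are not rectified: a ray, as slopes to the right and down, at radius r is drawn at 1 + k1 r^2 times it, then the intrinsics apply), "eye" and "rotation" of the camera in the world. Camera axes: x right, y up, looking along -z (the intrinsics and any distortion apply to the point x, -y, -z); pixel columns grow to the right and rows downward; lengths in m; the calibration is good to about 2 mm. A picture is of the moment at which its call begins. camera_info takes no time and is no camera call.
- arm.job_done(): hands the job in; it is judged then, once.
The state is a dict: "time": time; "qpos": joint angles; "dq": joint speeds; "effort": joint torques, N m; "tcp_pos": TCP position; "orientation": TCP orientation; "wrist_force": force on the tool from outside, world axes, zero at the start; "wrist_torque": the same for the moment, N m; "gripper_width": opening from 0.0 (shut) to 1.0 (fully open); "grip_force": force on a finger pad.
Only numpy, scipy, OpenCV 4.12 (cv2) and the standard library are available. Lean on these libraries where they do the work, as an engineer would, in place of code of your own. Each camera call takes 0.05 s, during which the arm holds its last target. There are 200 camera calls.

TASK

Pull the retaining pin out of the staple of the grey crate and put it in the metal dish, then lift the lid off and lay it flat on the bench beside the crate, handle up. Stack all the cartons from the crate on the little wooden pallet, two to a layer, one along each of two opposite edges with the middle left open: the bottom layer in line with the deck boards, each further layer crosswise to the one below, every layer filled before the next is begun (an odd last carton lies along either edge). Leave the jar, bottle and cup alone.

Things in the scene. Friction and masses are not known exactly. Their poses are not given: they have to be found in the camera images.
- crate: grey open crate fixed to the bench, outer 250 x 244 mm (x, y), 50 high, walls and floor 6. Origin: centre of underside; z up. Cartons lie in it along x in six places, some empty: x = +-57, y = -68, 0, +68 mm, 28 mm free on each long side, between floor ribs 8 mm high
- staple (a point): steel loop standing on the crate's +y wall, up through a slot in the lid. Point: on the axis of the pin when home, crate frame (0, 108, 62) mm. Opening 16 mm wide (crate y), top bar 73 to 79 mm above the bench, 8 mm thick along x. The pin runs through it along the crate's x
- pin: steel pin 8 mm thick along its x (-40 to +35 mm), with a black grip plate at x = -45 mm, 14 thick (x) x 24 wide (y), from 4 mm below the axis to 40 above (z). Origin: on the axis, in the staple when home. The plate stands on the lid, on the crate's -x side of the staple; the pin pulls straight out along its own -x (crate -x), clear after 45 mm
- lid: loose white lid slab lying on the crate, 250 mm (x), y from -122 to +136 mm, 8 thick, 450 g; slot 18 x 38 mm around the staple. Not hinged: lifts straight up once the pin is out. Origin: underside, over the crate's centre when shut (50 mm up); z up
- lid_handle (a point): middle of the lid's bar handle: a steel rod 12 mm thick and 102 long along the lid's x, its axis 42 mm above the lid's underside; 28 mm free below the rod
- pallet: square wooden pallet fixed to the bench, 110 x 110 x 16 mm high. Origin: centre of underside; its four deck boards run along its x. Layer 1: cartons along x, centres at y = -35 and +35 mm, x = 0, 36 mm above the bench; layer 2: along y, centres at x = -35 and +35, 76 mm up; layer 3: as layer 1, 116 mm up
- dish: open metal dish, fixed to the bench, 130 x 90 x 22 mm high (x, y, z), walls 3. Origin: centre of its underside
- jar: white jar 64 mm wide, 70 high, bystander; origin centre of underside
- flask: amber bottle 56 mm wide, 100 high, bystander; origin centre of underside
- beaker: open steel cup 70 mm wide, 75 high, bystander; origin centre of underside
- carton1: closed cardboard carton 104 x 40 x 40 mm, long along its x, about 140 g; in the crate at the start, or absent. Origin: its centre. Grip it across its 40 mm width; any long face may be up. One that ends up too close beside another for a finger can be pushed lengthwise by its end and gripped where it sticks out
- carton2: closed cardboard carton 104 x 40 x 40 mm, long along its x, about 140 g; in the crate at the start, or absent. Origin: its centre. Grip it across its 40 mm width; any long face may be up. One that ends up too close beside another for a finger can be pushed lengthwise by its end and gripped where it sticks out
- carton3: closed cardboard carton 104 x 40 x 40 mm, long along its x, about 140 g; in the crate at the start, or absent. Origin: its centre. Grip it across its 40 mm width; any long face may be up. One that ends up too close beside another for a finger can be pushed lengthwise by its end and gripped where it sticks out
- carton4: closed cardboard carton 104 x 40 x 40 mm, long along its x, about 140 g; in the crate at the start, or absent. Origin: its centre. Grip it across its 40 mm width; any long face may be up. One that ends up too close beside another for a finger can be pushed lengthwise by its end and gripped where it sticks out
- carton5: closed cardboard carton 104 x 40 x 40 mm, long along its x, about 140 g; in the crate at the start, or absent. Origin: its centre. Grip it across its 40 mm width; any long face may be up. One that ends up too close beside another for a finger can be pushed lengthwise by its end and gripped where it sticks out
- carton6: closed cardboard carton 104 x 40 x 40 mm, long along its x, about 140 g; in the crate at the start, or absent. Origin: its centre. Grip it across its 40 mm width; any long face may be up. One that ends up too close beside another for a finger can be pushed lengthwise by its end and gripped where it sticks out
- place1a (a point): place in layer 1 of the stack: centre of a carton lying along the pallet's x; pallet frame (0, -35, 36) mm
- place1b (a point): place in layer 1 of the stack: centre of a carton lying along the pallet's x; pallet frame (0, +35, 36) mm
- place2a (a point): place in layer 2 of the stack: centre of a carton lying along the pallet's y; pallet frame (-35, 0, 76) mm
- place2b (a point): place in layer 2 of the stack: centre of a carton lying along the pallet's y; pallet frame (+35, 0, 76) mm
- place3a (a point): place in layer 3 of the stack: centre of a carton lying along the pallet's x; pallet frame (0, -35, 116) mm
- place3b (a point): place in layer 3 of the stack: centre of a carton lying along the pallet's x; pallet frame (0, +35, 116) mm
Things that resemble listed ones, but are neither listed nor needed, are in the scene too. What is shaped like the pallet but purple is not meant.

How it is judged:
By the outcome, as a careful person would: the job done as asked, in the order asked, and still so for the second after the job is handed in, with the robot touching nothing.
Of carton1, carton2, carton3, carton4, carton5, carton6 only 3 to 5 are there at a start; the rules pass over those that are not, and their reading is None.
At some moment in a run one of carton1, carton2, carton3, carton4, carton5, carton6 may be knocked a few centimetres aside while the robot is not near it.
Once in a run the grip may slacken for a moment while it holds something.
It also fails if it takes over 210 s, if anything falls off the work surface, if the arm or the gripper's body presses on something with over 40 N, if the wrist force passes 120 N, or if a joint passes its speed limit or range.

## Working session

There is one attempt and no reset: what is moved stays moved. The work goes in short steps, Python scripts to look and compute and a tool call to move; the robot and the scene stay as the last step left them, time stands still between calls to the robot, and variables do not carry over. Pictures are saved under pics/ and viewed, at most 14 in all, crops included, and the job is handed in when it is done.

Besides the shell and the picture viewer there is one more tool, called by a JSON object that holds its "fn" and its "kwargs", one argument or row to a line. send_rows: Moves the arm, as the interface text tells. Its arguments: {"type":"object","properties":{"plan":{"type":"array"},"force":{"type":"number"}},"required":["plan"]}

```bash
ls; mkdir -p pics; python3 - <<'E'
from station import arm,cams
import cv2
for n in("scene","top"):
    cv2.imwrite(f"pics/{n}0.png",cams.snapshot(n)); print(n,cams.camera_info(n))
print(arm.state(),arm.pinch_z)
E
```

```text
pics
scene {'fx': 388.0636643753742, 'fy': 388.0636643753742, 'cx': 316.92718152748284, 'cy': 198.3541001992682, 'k1': -0.07521325146674111, 'eye': array([1.42321217, 0.37606225, 0.74628663]), 'rotation': array([0.46644987, 0.25407365, 0.41500366, 0.73867657])}
top {'fx': 453.50028139545697, 'fy': 453.50028139545697, 'cx': 318.245802633215, 'cy': 193.27334304611404, 'k1': -0.12914832327130163, 'eye': array([ 0.1934755 , -0.05250834,  1.53156594]), 'rotation': array([-0.67090348, -0.0788108 ,  0.08141579,  0.73283617])}
{'time': 0.1, 'qpos': array([-1.35468908,  0.70705041, -0.02761505,  1.48492511,  0.02197812,
        0.95092736, -0.07546521]), 'dq': array([ 1.98888357e-04,  7.86529215e-05, -7.32423656e-04, -3.89232004e-04,
        8.57323961e-04, -8.91790478e-05, -3.91610148e-04]), 'effort': array([ 1.73509619e-03, -8.84321594e+01,  1.23683497e+00, -2.36464101e+01,
        1.71063992e-02,  4.87699988e-03,  9.94147058e-06]), 'tcp_pos': array([0.1465379 , 0.55577075, 0.23087508]), 'orientation': array([-5.75464521e-05,  1.28537317e-01,  9.91704545e-01, -5.01048408e-04]), 'wrist_force': array([ 0.51681437, -0.25934609,  0.74434829]), 'wrist_torque': array([0.02229373, 0.01781738, 0.043656  ]), 'grip_force': 0.0, 'gripper_width': 0.9953915608505037} 0.0187
```

View pics/scene0.png

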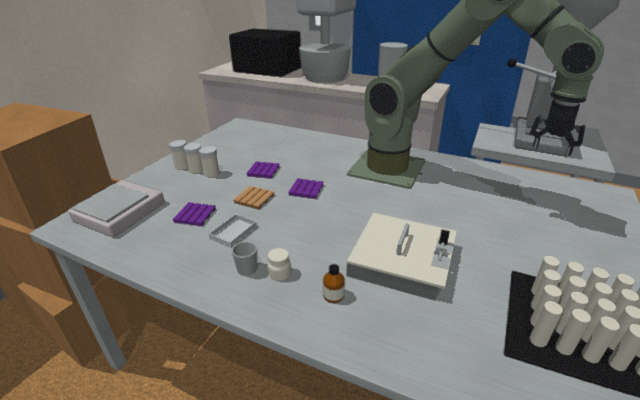

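View pics/top0.png

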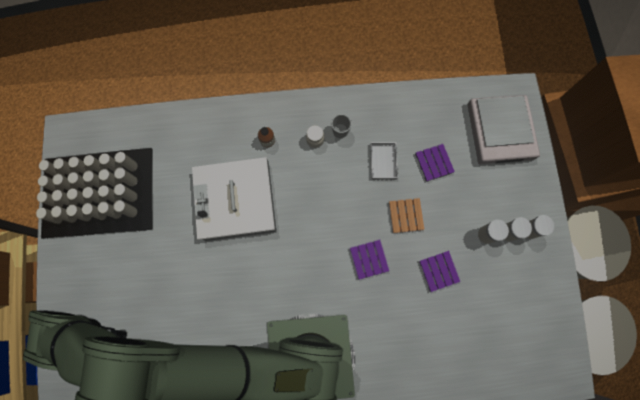

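Scene view: the wooden pallet is at (254,197), the dish at (233,230) and the crate at (403,252), with the pin grip at (444,238). Top view: pallet (406,216), dish (383,161), crate (232,198). The purple pallets at (369,259), (439,271) and (434,162) in the top view are decoys. The pink box at (504,130) isn't the grey crate. I'll confirm with enlarged crops.

```bash
cat > h.py <<'E'
import numpy as np,cv2
from station import arm,cams
from scipy.spatial.transform import Rotation as R
def cam(n):
    c=cams.camera_info(n);q=c["rotation"]
    return c,R.from_quat([q[1],q[2],q[3],q[0]]).as_matrix()
def proj(n,P):
    c,M=cam(n);p=(np.atleast_2d(P)-c["eye"])@M
    s=np.c_[p[:,0],-p[:,1]]/(-p[:,2:]);s=s*(1+c["k1"]*(s**2).sum(1,keepdims=True))
    return s*c["fx"]+[c["cx"],c["cy"]]
def ray(n,u):
    c,M=cam(n);d=(np.array(u,float)-[c["cx"],c["cy"]])/c["fx"];s=d.copy()
    for _ in range(20): s=d/(1+c["k1"]*(s@s))
    return c["eye"],M@np.array([s[0],-s[1],-1])
def onz(n,u,z):
    e,d=ray(n,u);return e+d*(z-e[2])/d[2]
def tri(us,ut):
    A=0;b=0;rs=[ray("scene",us),ray("top",ut)]
    for e,d in rs:
        d=d/np.linalg.norm(d);Q=np.eye(3)-np.outer(d,d);A=A+Q;b=b+Q@e
    x=np.linalg.solve(A,b)
    return x,[round(1e3*np.linalg.norm(np.cross(x-e,d/np.linalg.norm(d))),1) for e,d in rs]
def crop(img,x0,y0,w,h,k,out):
    cv2.imwrite(out,cv2.resize(img[y0:y0+h,x0:x0+w],None,fx=k,fy=k,interpolation=cv2.INTER_CUBIC))
E
python3 - <<'E'
from h import *
t=cv2.imread("pics/top0.png");s=cv2.imread("pics/scene0.png")
a=cv2.resize(t[150:250,185:285],None,fx=4,fy=4,interpolation=2); b=cv2.resize(t[135:235,345:445],None,fx=4,fy=4,interpolation=2)
cv2.imwrite("pics/c1.png",np.hstack([a,b]))
a=cv2.resize(s[205:305,340:465],None,fx=3.2,fy=3.2,interpolation=2); b=cv2.resize(s[165:265,190:315],None,fx=3.2,fy=3.2,interpolation=2)
cv2.imwrite("pics/c2.png",np.hstack([a,b]))
E
```

```text
(no output)
```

View pics/c1.png

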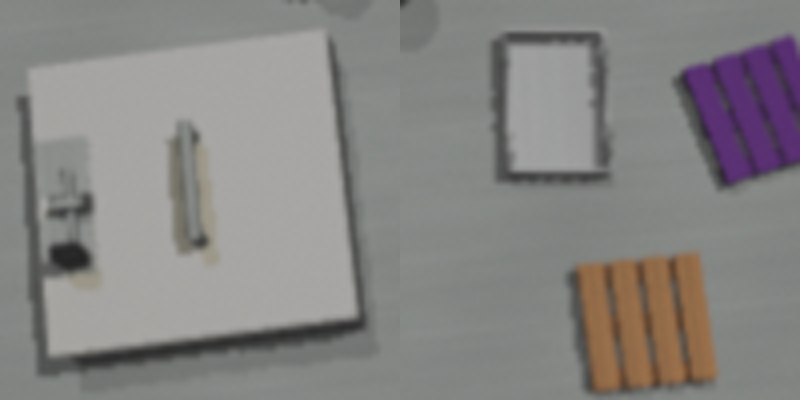

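View pics/c2.png

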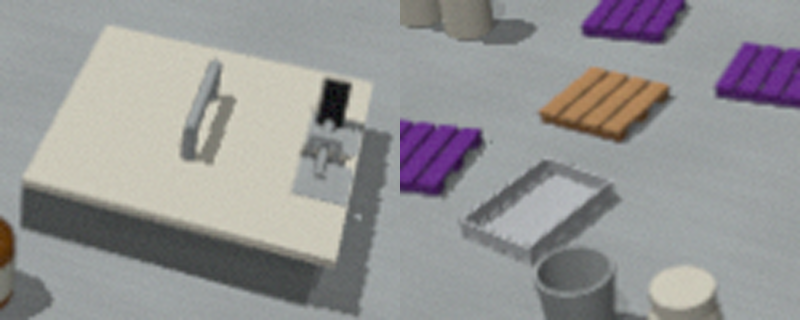

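The crop shows only one pallet-shaped thing with orange wood boards, at top view (406,216), between the dish at (383,161) and the purple one at (434,162). That is the pallet. The pin's black grip is on the robot side (crate -x) of the staple, so crate x roughly equals world x. Next I'll fit the poses from both views.

```bash
cat > fit.py <<'E'
from h import *
from scipy.optimize import least_squares
def fit(L,T,S,ot,os_,ks=3.2,kt=4):
    # corners order: (+x+y)(+x-y)(-x-y)(-x+y); L local xy ; solves x,y,z,yaw
    T=np.array(T,float)/kt+ot;S=np.array(S,float)/ks+os_
    def W(p):
        c,s=np.cos(p[3]),np.sin(p[3]);return np.c_[np.array(L)@[[c,s],[-s,c]]+p[:2],np.full(len(L),p[2])]
    f=lambda p:np.r_[(proj("top",W(p))-T).ravel(),(proj("scene",W(p))-S).ravel()]
    p0=np.r_[np.mean([onz("top",t,.03)[:2] for t in T],0),.03,0]
    r=least_squares(f,p0,loss="soft_l1");print(np.round(r.x,4),"res px",np.abs(r.fun).round(1));return r.x
E
python3 - <<'E'
from fit import *
lid=[(.125,.136),(.125,-.122),(-.125,-.122),(-.125,.136)]
fit(lid,[(28,68),(327,30),(360,320),(50,357)],[(335,264),(22,183),(108,25),(373,80)],(185,150),(340,205))
r=lambda a,b:[(a,b),(a,-b),(-a,-b),(-a,b)]
fit(r(.055,.055),[(177,266),(297,253),(316,380),(192,390)],[(222,134),(140,110),(198,68),(270,95)],(345,135),(190,165))
fit(r(.065,.045),[(103,35),(203,35),(207,175),(103,175)],[(132,247),(62,222),(145,160),(212,183)],(345,135),(190,165))
k=lambda s,t:print(*[np.round(v,4) for v in tri(np.array(s)/3.2+[340,205],np.array(t)/4+[185,150])])
k((215,65),(199,242)) # handle -x end top
k((188,150),(184,124)) # handle +x end
k((337,84),(68,256)) # grip top
k((328,140),(70,203)) # staple top
for u,z in (((265,135),.1),((315,135),.07),((341,124),.075)): print(onz("top",u,z).round(3))
E
```

```text
[0.5447 0.21   0.0531 0.0437] res px [0.2 0.5 0.7 0.1 1.  0.4 0.5 0.2 0.4 0.5 0.2 1.  0.7 0.4 0.5 1.4]
[ 0.4393 -0.3653  0.0101 -0.0018] res px [1.1 0.  0.3 0.5 0.2 0.2 1.1 0.6 0.9 0.2 0.9 0.7 1.7 0.1 0.4 2.3]
[ 0.6385 -0.3116  0.0141 -0.0836] res px [0.6 0.2 0.2 0.3 0.5 0.2 0.6 0.3 0.7 1.2 0.4 0.1 0.7 0.7 0.8 0.2]
[0.493  0.2056 0.0868] [2.1 2.1]
[0.5986 0.2143 0.0701] [0.2 0.2]
[0.489  0.3124 0.0956] [2.6 2.6]
[0.5386 0.3166 0.0709] [3.6 3.6]
[0.739 0.088 0.1  ]
[ 0.735 -0.08   0.07 ]
[ 0.765 -0.172  0.075]
```

```bash
cat > go.py <<'E'
from h import *
def pose(phi):
    c,s=np.cos(phi),np.sin(phi);return np.array([[-s,c,0],[c,s,0],[0,0,-1]]).T if 0 else np.c_[[-s,c,0],[c,s,0],[0,0,-1]]
def chain(*wps):
    """wps: (x,y,z,phi_deg) TCP targets; prints tool-frame shift and turn of each from the one before"""
    s=arm.state();q=s["orientation"];M=R.from_quat([q[1],q[2],q[3],q[0]]).as_matrix();p=s["tcp_pos"]
    print("t",round(s["time"],2),"tcp",p.round(4),"phi",np.degrees(np.arctan2(M[1,1],M[0,1])).round(2),"w",round(s["gripper_width"]*.0854,4),"F",s["wrist_force"].round(1),"grip",round(s["grip_force"],1))
    for x,y,z,f in wps:
        N=pose(np.radians(f));t=np.array([x,y,z])
        print((x,y,z,f),"shift",(M.T@(t-p)).round(4),"turn",R.from_matrix(M.T@N).as_rotvec().round(4));M,p=N,t
E
python3 - <<'E'
from fit import *
from go import chain
def ft(L,T,S,z,ot,os_):
    for n,U,k,o in(("top",T,4,ot),("scene",S,3.2,os_)):
        U=np.array(U)/k+o;W=np.array([onz(n,u,z)[:2] for u in U]);L=np.array(L);l=L-L.mean(0);w=W-W.mean(0)
        a=np.arctan2((l[:,0]*w[:,1]-l[:,1]*w[:,0]).sum(),(l*w).sum());c,s=np.cos(a),np.sin(a)
        print(n,(W.mean(0)-np.array([[c,-s],[s,c]])@L.mean(0)).round(4),a.round(4))
lid=[(.125,.136),(.125,-.122),(-.125,-.122),(-.125,.136)]
ft(lid,[(28,68),(327,30),(360,320),(50,357)],[(335,264),(22,183),(108,25),(373,80)],.058,(185,150),(340,205))
r=lambda a,b:[(a,b),(a,-b),(-a,-b),(-a,b)]
ft(r(.055,.055),[(177,266),(297,253),(316,380),(192,390)],[(222,134),(140,110),(198,68),(270,95)],.016,(345,135),(190,165))
ft(r(.065,.045),[(103,35),(203,35),(207,175),(103,175)],[(132,247),(62,222),(145,160),(212,183)],.022,(345,135),(190,165))
chain((.495,.316,.2,2.5),(.495,.316,.072,2.5))
E
```

```text
top [0.5437 0.2072] 0.0419
scene [0.5494 0.2123] 0.0513
top [ 0.4392 -0.3659] 0.0043
scene [ 0.4485 -0.3553] -0.075
top [ 0.6362 -0.31  ] -0.1015
scene [ 0.6469 -0.3048] -0.072
t 0.1 tcp [0.1465 0.5558 0.2309] phi 75.23 w 0.085 F [ 0.5 -0.3  0.7] grip 0.0
(0.495, 0.316, 0.2, 2.5) shift [-0.3981 -0.143   0.031 ] turn [-9.0000e-04  7.0000e-04  1.2694e+00]
(0.495, 0.316, 0.072, 2.5) shift [0.    0.    0.128] turn [0. 0. 0.]
```

{"fn": "send_rows", "kwargs": {
  "plan": [
    {"x": -0.398, "y": -0.143, "z": 0.03, "az": 1.27, "gripper": 0.04},
    {"x": -0.398, "y": -0.143, "z": 0.03, "az": 1.27, "gripper": 0.04},
    {"x": -0.398, "y": -0.143, "z": 0.03, "az": 1.27, "gripper": 0.04},
    {"x": -0.398, "y": -0.143, "z": 0.03, "az": 1.27, "gripper": 0.04},
    {"x": -0.398, "y": -0.143, "z": 0.03, "az": 1.27, "gripper": 0.04},
    {"x": -0.398, "y": -0.143, "z": 0.03, "az": 1.27, "gripper": 0.04},
    {"x": -0.398, "y": -0.143, "z": 0.03, "az": 1.27, "gripper": 0.04},
    {"x": -0.398, "y": -0.143, "z": 0.03, "az": 1.27, "gripper": 0.04}
  ]
}}

```text
invalid input
```

```bash
python3 - <<'E'
from go import *
chain((.495,.316,.2,2.5),(.495,.316,.12,2.5))
for n in("top","scene"):
    im=cv2.imread(f"pics/{n}0.png").astype(int);m=((im[...,2]>im[...,0]*1.6)&(im[...,2]>110)).astype(np.uint8)
    b=np.array([345,175,445,250] if n=="top" else [215,175,290,215]);k=np.zeros_like(m);k[b[1]:b[3],b[0]:b[2]]=m[b[1]:b[3],b[0]:b[2]]
    k=cv2.morphologyEx(k,cv2.MORPH_CLOSE,np.ones((3,3)))
    P=np.argwhere(k)[:,::-1]
    P=np.concatenate([P+d for d in([.5,0],[-.5,0],[0,.5],[0,-.5])]) # pixel edges
    W=np.array([onz(n,p,.016 if n=="top" else .014)[:2] for p in P]).astype(np.float32)
    print(n,len(P),cv2.minAreaRect(W*1000))
E
```

```text
t 0.1 tcp [0.1465 0.5558 0.2309] phi 75.23 w 0.085 F [ 0.5 -0.3  0.7] grip 0.0
(0.495, 0.316, 0.2, 2.5) shift [-0.3981 -0.143   0.031 ] turn [-9.0000e-04  7.0000e-04  1.2694e+00]
(0.495, 0.316, 0.12, 2.5) shift [0.   0.   0.08] turn [0. 0. 0.]Traceback (most recent call last):
  File "<stdin>", line 9, in <module>
  File "h.py", line 16, in onz
    e,d=ray(n,u);return e+d*(z-e[2])/d[2]
        ~~~^^^^^
  File "h.py", line 12, in ray
    c,M=cam(n);d=(np.array(u,float)-[c["cx"],c["cy"]])/c["fx"];s=d.copy()
        ~~~^^^
  File "h.py", line 5, in cam
    c=cams.camera_info(n);q=c["rotation"]
ValueError: time passes only in moves, steps and waits
```

```bash
sed -i 's/^def cam(n):/import functools\n@functools.lru_cache\ndef cam(n):/' h.py; python3 - <<'E'
from go import *
for n in("top","scene"):
    im=cv2.imread(f"pics/{n}0.png").astype(int);m=((im[...,2]>im[...,0]*1.6)&(im[...,2]>110)).astype(np.uint8)
    b=np.array([345,175,445,250] if n=="top" else [215,175,290,215]);k=np.zeros_like(m);k[b[1]:b[3],b[0]:b[2]]=m[b[1]:b[3],b[0]:b[2]]
    k=cv2.morphologyEx(k,cv2.MORPH_CLOSE,np.ones((3,3)))
    P=np.argwhere(k)[:,::-1]
    P=np.concatenate([P+d for d in([.5,0],[-.5,0],[0,.5],[0,-.5])])
    W=np.array([onz(n,p,.016 if n=="top" else .014)[:2] for p in P]).astype(np.float32)
    print(n,len(P),cv2.minAreaRect(W*1000))
E
```

```text
top 3768 ((440.7431945800781, -365.3547668457031), (111.26634216308594, 108.06504821777344), 0.9262312054634094)
scene 1824 ((443.04913330078125, -364.64471435546875), (109.68883514404297, 117.98797607421875), 89.91288757324219)
```

{"fn": "send_rows", "kwargs": {
  "plan": [
    {"x": -0.398, "y": -0.143, "z": 0.03, "ax": 0, "ay": 0, "az": 1.27, "gripper": 0.04},
    {"x": -0.398, "y": -0.143, "z": 0.03, "ax": 0, "ay": 0, "az": 1.27, "gripper": 0.04},
    {"x": -0.398, "y": -0.143, "z": 0.03, "ax": 0, "ay": 0, "az": 1.27, "gripper": 0.04},
    {"x": -0.398, "y": -0.143, "z": 0.03, "ax": 0, "ay": 0, "az": 1.27, "gripper": 0.04},
    {"x": -0.398, "y": -0.143, "z": 0.03, "ax": 0, "ay": 0, "az": 1.27, "gripper": 0.04},
    {"x": -0.398, "y": -0.143, "z": 0.03, "ax": 0, "ay": 0, "az": 1.27, "gripper": 0.04},
    {"x": -0.398, "y": -0.143, "z": 0.03, "ax": 0, "ay": 0, "az": 1.27, "gripper": 0.04},
    {"x": -0.398, "y": -0.143, "z": 0.03, "ax": 0, "ay": 0, "az": 1.27, "gripper": 0.04}
  ],
  "force": 40
}}

```text
time: 0.77
tcp_pos: [0.4218, 0.366, 0.2075]
orientation: [-0.0, 0.591, 0.807, -0.0]
wrist_force: [0.2, 1.7, -0.3]
gripper_width: 0.471
grip_force: 0.0
```

```bash
python3 - <<'E'
from go import *
chain((.495,.316,.15,2.5),(.495,.316,.073,2.5))
E
```

```text
t 0.77 tcp [0.4218 0.366  0.2075] phi 17.59 w 0.0402 F [ 0.2  1.7 -0.3] grip 0.0
(0.495, 0.316, 0.15, 2.5) shift [-0.0698  0.0547  0.0575] turn [-3.000e-04  2.000e-04  2.634e-01]
(0.495, 0.316, 0.073, 2.5) shift [0.    0.    0.077] turn [0. 0. 0.]
```

{"fn": "send_rows", "kwargs": {
  "plan": [
    {"x": -0.07, "y": 0.055, "z": 0.057, "ax": 0, "ay": 0, "az": 0.263, "gripper": 0.04},
    {"x": -0.07, "y": 0.055, "z": 0.057, "ax": 0, "ay": 0, "az": 0.263, "gripper": 0.04},
    {"x": -0.07, "y": 0.055, "z": 0.057, "ax": 0, "ay": 0, "az": 0.263, "gripper": 0.04},
    {"x": -0.07, "y": 0.055, "z": 0.057, "ax": 0, "ay": 0, "az": 0.263, "gripper": 0.04},
    {"x": -0.07, "y": 0.055, "z": 0.057, "ax": 0, "ay": 0, "az": 0.263, "gripper": 0.04},
    {"x": -0.07, "y": 0.055, "z": 0.057, "ax": 0, "ay": 0, "az": 0.263, "gripper": 0.04}
  ]
}}

```text
time: 1.27
tcp_pos: [0.4939, 0.3185, 0.1509]
orientation: [-0.0, 0.689, 0.725, 0.0]
wrist_force: [-0.4, 0.3, 0.0]
gripper_width: 0.471
grip_force: 0.0
```

```bash
python3 - <<'E'
from go import *
chain((.495,.316,.073,2.5))
t=cams.snapshot("top");s=cams.snapshot("scene")
a=cv2.resize(t[170:250,165:265],None,fx=4,fy=4,interpolation=2); b=cv2.resize(s[190:270,390:490],None,fx=4,fy=4,interpolation=2)
cv2.imwrite("pics/c3.png",np.hstack([a,b]))
print(proj("top",[.495,.316,.15]),proj("scene",[.495,.316,.15]))
E
```

```text
t 1.27 tcp [0.4939 0.3185 0.1509] phi 2.93 w 0.0402 F [-0.4  0.3  0. ] grip 0.0
(0.495, 0.316, 0.073, 2.5) shift [-0.0025  0.001   0.0779] turn [-0.0004 -0.0004  0.0075]
[[195.60299072 209.27918708]] [[448.5638218  216.68971519]]
```

View pics/c3.png

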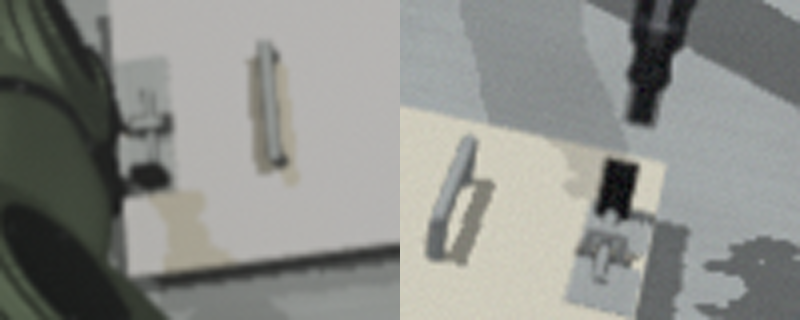

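Scene crop: fingertips at (450,221), above the pin plate at about (445,231) and lined up to within a few mm. Descending and gripping.

{"fn": "send_rows", "kwargs": {
  "plan": [
    {"x": -0.004, "y": 0.001, "z": 0.03, "ax": 0, "ay": 0, "az": 0.007, "gripper": 0.04},
    {"x": -0.004, "y": 0.001, "z": 0.055, "ax": 0, "ay": 0, "az": 0.007, "gripper": 0.04},
    {"x": -0.004, "y": 0.001, "z": 0.07, "ax": 0, "ay": 0, "az": 0.007, "gripper": 0.04},
    {"x": -0.004, "y": 0.001, "z": 0.078, "ax": 0, "ay": 0, "az": 0.007, "gripper": 0.04},
    {"x": -0.004, "y": 0.001, "z": 0.078, "ax": 0, "ay": 0, "az": 0.007, "gripper": 0.04},
    {"x": -0.004, "y": 0.001, "z": 0.078, "ax": 0, "ay": 0, "az": 0.007, "gripper": 0.04}
  ]
}}

```text
time: 1.87
tcp_pos: [0.4956, 0.3143, 0.0735]
orientation: [0.0, 0.692, 0.722, 0.0]
wrist_force: [0.4, -0.9, -0.4]
gripper_width: 0.47
grip_force: 0.0
```

{"fn": "send_rows", "kwargs": {
  "plan": [
    {"x": 0, "y": 0, "z": 0, "ax": 0, "ay": 0, "az": 0, "gripper": 0.0},
    {"x": 0, "y": 0, "z": 0, "ax": 0, "ay": 0, "az": 0, "gripper": 0.0},
    {"x": 0, "y": 0, "z": 0, "ax": 0, "ay": 0, "az": 0, "gripper": 0.0},
    {"x": 0, "y": 0, "z": 0, "ax": 0, "ay": 0, "az": 0, "gripper": 0.0},
    {"x": 0, "y": 0, "z": 0, "ax": 0, "ay": 0, "az": 0, "gripper": 0.0}
  ],
  "force": 40
}}

```text
time: 2.28
tcp_pos: [0.4959, 0.3143, 0.0739]
orientation: [0.0, 0.692, 0.722, 0.001]
wrist_force: [-1.8, -0.2, 7.5]
gripper_width: 0.16
grip_force: 39.0
```

{"fn": "send_rows", "kwargs": {
  "plan": [
    {"x": 0, "y": -0.008, "z": -0.001, "ax": 0, "ay": 0, "az": 0, "gripper": 0.0},
    {"x": 0, "y": -0.018, "z": -0.001, "ax": 0, "ay": 0, "az": 0, "gripper": 0.0},
    {"x": 0, "y": -0.028, "z": -0.001, "ax": 0, "ay": 0, "az": 0, "gripper": 0.0},
    {"x": 0, "y": -0.038, "z": -0.001, "ax": 0, "ay": 0, "az": 0, "gripper": 0.0},
    {"x": 0, "y": -0.048, "z": -0.001, "ax": 0, "ay": 0, "az": 0, "gripper": 0.0},
    {"x": 0, "y": -0.058, "z": -0.001, "ax": 0, "ay": 0, "az": 0, "gripper": 0.0},
    {"x": 0, "y": -0.062, "z": -0.001, "ax": 0, "ay": 0, "az": 0, "gripper": 0.0},
    {"x": 0, "y": -0.062, "z": -0.001, "ax": 0, "ay": 0, "az": 0, "gripper": 0.0}
  ]
}}

```text
time: 2.95
tcp_pos: [0.4332, 0.3115, 0.0742]
orientation: [-0.0, 0.691, 0.722, 0.0]
wrist_force: [0.2, 0.0, -0.6]
gripper_width: 0.155
grip_force: 26.3
```

{"fn": "send_rows", "kwargs": {
  "plan": [
    {"x": 0, "y": 0, "z": -0.03, "ax": 0, "ay": 0, "az": 0, "gripper": 0.0},
    {"x": 0, "y": 0, "z": -0.06, "ax": 0, "ay": 0, "az": 0, "gripper": 0.0},
    {"x": 0, "y": 0, "z": -0.09, "ax": 0, "ay": 0, "az": 0, "gripper": 0.0},
    {"x": 0, "y": 0, "z": -0.11, "ax": 0, "ay": 0, "az": 0, "gripper": 0.0},
    {"x": 0, "y": 0, "z": -0.11, "ax": 0, "ay": 0, "az": 0, "gripper": 0.0}
  ]
}}

```text
time: 3.37
tcp_pos: [0.4355, 0.3118, 0.1876]
orientation: [0.001, 0.692, 0.722, 0.003]
wrist_force: [0.1, 0.3, -0.1]
gripper_width: 0.154
grip_force: 44.0
```

```bash
python3 - <<'E'
from go import *
s=cams.snapshot("scene")
crop(s,380,150,120,100,4,"pics/c4.png")
# dish: pin held so that plate is 35 mm to the -x side of dish centre
chain((.53,.05,.19,0),(.608,-.305,.15,-5),(.608,-.305,.036,-5))
E
```

```text
t 3.42 tcp [0.4348 0.3116 0.1856] phi 2.45 w 0.0134 F [-0.6  0.2 -2.1] grip 44.0
(0.53, 0.05, 0.19, 0) shift [-0.2654  0.0839 -0.0047] turn [ 0.0031 -0.002   0.0428]
(0.608, -0.305, 0.15, -5) shift [-0.355  0.078  0.04 ] turn [0.     0.     0.0873]
(0.608, -0.305, 0.036, -5) shift [0.    0.    0.114] turn [0. 0. 0.]
```

View pics/c4.png

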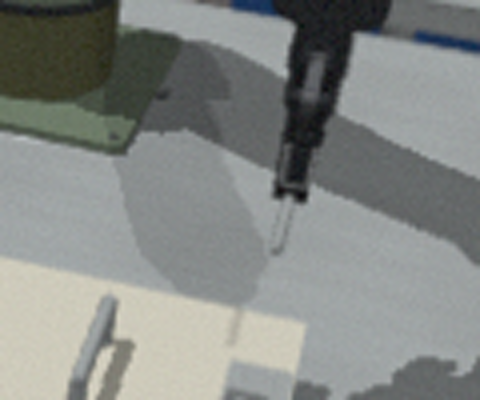

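The pin is held, with its shaft pointing +x, and it is clear of the staple. Moving to the dish.

{"fn": "send_rows", "kwargs": {
  "plan": [
    {"x": -0.265, "y": 0.084, "z": -0.005, "ax": 0, "ay": 0, "az": 0.043, "gripper": 0.0},
    {"x": -0.265, "y": 0.084, "z": -0.005, "ax": 0, "ay": 0, "az": 0.043, "gripper": 0.0},
    {"x": -0.265, "y": 0.084, "z": -0.005, "ax": 0, "ay": 0, "az": 0.043, "gripper": 0.0},
    {"x": -0.265, "y": 0.084, "z": -0.005, "ax": 0, "ay": 0, "az": 0.043, "gripper": 0.0},
    {"x": -0.265, "y": 0.084, "z": -0.005, "ax": 0, "ay": 0, "az": 0.043, "gripper": 0.0},
    {"x": -0.265, "y": 0.084, "z": -0.005, "ax": 0, "ay": 0, "az": 0.043, "gripper": 0.0},
    {"x": -0.265, "y": 0.084, "z": -0.005, "ax": 0, "ay": 0, "az": 0.043, "gripper": 0.0},
    {"x": -0.265, "y": 0.084, "z": -0.005, "ax": 0, "ay": 0, "az": 0.043, "gripper": 0.0}
  ]
}}

```text
time: 4.08
tcp_pos: [0.5304, 0.0434, 0.1882]
orientation: [0.001, 0.71, 0.704, -0.001]
wrist_force: [-0.2, -1.2, -0.4]
gripper_width: 0.155
grip_force: 44.1
```

{"fn": "send_rows", "kwargs": {
  "plan": [
    {"x": -0.3, "y": 0.065, "z": 0.02, "ax": 0, "ay": 0, "az": 0.087, "gripper": 0.0},
    {"x": -0.3, "y": 0.065, "z": 0.02, "ax": 0, "ay": 0, "az": 0.087, "gripper": 0.0},
    {"x": -0.3, "y": 0.065, "z": 0.02, "ax": 0, "ay": 0, "az": 0.087, "gripper": 0.0},
    {"x": -0.3, "y": 0.065, "z": 0.02, "ax": 0, "ay": 0, "az": 0.087, "gripper": 0.0},
    {"x": -0.3, "y": 0.065, "z": 0.02, "ax": 0, "ay": 0, "az": 0.087, "gripper": 0.0},
    {"x": -0.3, "y": 0.065, "z": 0.02, "ax": 0, "ay": 0, "az": 0.087, "gripper": 0.0},
    {"x": -0.3, "y": 0.065, "z": 0.02, "ax": 0, "ay": 0, "az": 0.087, "gripper": 0.0},
    {"x": -0.3, "y": 0.065, "z": 0.02, "ax": 0, "ay": 0, "az": 0.087, "gripper": 0.0}
  ]
}}

```text
time: 4.75
tcp_pos: [0.5929, -0.2564, 0.1672]
orientation: [0.0, 0.739, 0.674, -0.001]
wrist_force: [-3.3, -1.1, -1.5]
gripper_width: 0.159
grip_force: 44.1
```

```bash
python3 - <<'E'
from go import *
chain((.608,-.308,.08,-5),(.608,-.308,.02,-5))
E
```

```text
t 4.75 tcp [ 0.5929 -0.2564  0.1672] phi -5.27 w 0.0136 F [-3.3 -1.1 -1.5] grip 44.1
(0.608, -0.308, 0.08, -5) shift [-0.0498  0.0199  0.0873] turn [-0.0015  0.0025 -0.0047]
(0.608, -0.308, 0.02, -5) shift [0.   0.   0.06] turn [0. 0. 0.]
```

{"fn": "send_rows", "kwargs": {
  "plan": [
    {"x": -0.05, "y": 0.02, "z": 0.04, "ax": 0, "ay": 0, "az": 0, "gripper": 0.0},
    {"x": -0.05, "y": 0.02, "z": 0.06, "ax": 0, "ay": 0, "az": 0, "gripper": 0.0},
    {"x": -0.05, "y": 0.02, "z": 0.085, "ax": 0, "ay": 0, "az": 0, "gripper": 0.0},
    {"x": -0.05, "y": 0.02, "z": 0.105, "ax": 0, "ay": 0, "az": 0, "gripper": 0.0},
    {"x": -0.05, "y": 0.02, "z": 0.125, "ax": 0, "ay": 0, "az": 0, "gripper": 0.0},
    {"x": -0.05, "y": 0.02, "z": 0.14, "ax": 0, "ay": 0, "az": 0, "gripper": 0.0},
    {"x": -0.05, "y": 0.02, "z": 0.145, "ax": 0, "ay": 0, "az": 0, "gripper": 0.0},
    {"x": -0.05, "y": 0.02, "z": 0.145, "ax": 0, "ay": 0, "az": 0, "gripper": 0.0}
  ]
}}

```text
time: 5.42
tcp_pos: [0.609, -0.3013, 0.0224]
orientation: [-0.001, 0.737, 0.676, -0.0]
wrist_force: [0.1, -0.3, 0.4]
gripper_width: 0.154
grip_force: 44.0
```

```bash
python3 - <<'E'
from go import *
s=cams.snapshot("scene");crop(s,190,180,120,90,5,"pics/c5.png")
chain((.608,-.308,.02,-5))
E
```

```text
t 5.47 tcp [ 0.6095 -0.3016  0.0237] phi -4.98 w 0.0132 F [ 0.3  0.1 -0.3] grip 44.0
(0.608, -0.308, 0.02, -5) shift [-0.0065 -0.001   0.0037] turn [-0.0002  0.0001  0.0003]
```

View pics/c5.png

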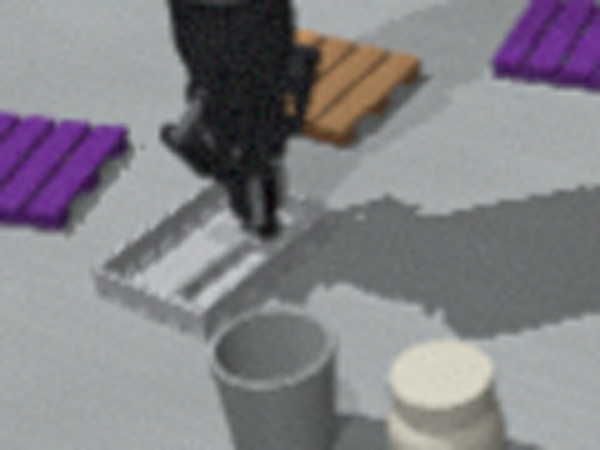

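The pin shaft is inside the dish, in the crop from (265,235) to (190,290), and a little toward the +y wall. I'll shift it 7 mm, lower it, release and retreat.

{"fn": "send_rows", "kwargs": {
  "plan": [
    {"x": -0.007, "y": -0.001, "z": 0.0, "ax": 0, "ay": 0, "az": 0, "gripper": 0.0},
    {"x": -0.007, "y": -0.001, "z": 0.003, "ax": 0, "ay": 0, "az": 0, "gripper": 0.0},
    {"x": -0.007, "y": -0.001, "z": 0.003, "ax": 0, "ay": 0, "az": 0, "gripper": 0.0},
    {"x": -0.007, "y": -0.001, "z": 0.003, "ax": 0, "ay": 0, "az": 0, "gripper": 0.026},
    {"x": -0.007, "y": -0.001, "z": 0.003, "ax": 0, "ay": 0, "az": 0, "gripper": 0.026},
    {"x": -0.007, "y": -0.001, "z": 0.003, "ax": 0, "ay": 0, "az": 0, "gripper": 0.026},
    {"x": -0.007, "y": -0.001, "z": -0.02, "ax": 0, "ay": 0, "az": 0, "gripper": 0.026},
    {"x": -0.007, "y": -0.001, "z": -0.05, "ax": 0, "ay": 0, "az": 0, "gripper": 0.026}
  ]
}}

```text
time: 6.13
tcp_pos: [0.6069, -0.3077, 0.0725]
orientation: [-0.002, 0.737, 0.676, -0.001]
wrist_force: [0.4, 1.2, 1.1]
gripper_width: 0.301
grip_force: 0.0
```

{"fn": "send_rows", "kwargs": {
  "plan": [
    {"x": 0, "y": 0, "z": -0.04, "ax": 0, "ay": 0, "az": 0, "gripper": 0.04},
    {"x": 0, "y": 0, "z": -0.08, "ax": 0, "ay": 0, "az": 0, "gripper": 0.04},
    {"x": 0, "y": 0, "z": -0.12, "ax": 0, "ay": 0, "az": 0, "gripper": 0.04},
    {"x": 0, "y": 0, "z": -0.12, "ax": 0, "ay": 0, "az": 0, "gripper": 0.04}
  ]
}}

```text
time: 6.47
tcp_pos: [0.61, -0.3096, 0.2019]
orientation: [0.005, 0.737, 0.676, 0.002]
wrist_force: [0.9, -0.1, 0.5]
gripper_width: 0.473
grip_force: 0.0
```

```bash
python3 - <<'E'
from go import *
chain((.548,.05,.2,-50),(.546,.208,.15,-87.5),(.546,.208,.073,-87.5))
E
```

```text
t 6.47 tcp [ 0.61   -0.3096  0.2019] phi -4.98 w 0.0404 F [ 0.9 -0.1  0.5] grip 0.0
(0.548, 0.05, 0.2, -50) shift [ 0.3529 -0.093  -0.0005] turn [1.090e-02 2.000e-04 7.858e-01]
(0.546, 0.208, 0.15, -87.5) shift [ 0.1    -0.1223  0.05  ] turn [0.     0.     0.6545]
(0.546, 0.208, 0.073, -87.5) shift [0.    0.    0.077] turn [0. 0. 0.]
```

{"fn": "send_rows", "kwargs": {
  "plan": [
    {"x": 0.353, "y": -0.093, "z": 0, "ax": 0.011, "ay": 0, "az": 0.786, "gripper": 0.04},
    {"x": 0.353, "y": -0.093, "z": 0, "ax": 0.011, "ay": 0, "az": 0.786, "gripper": 0.04},
    {"x": 0.353, "y": -0.093, "z": 0, "ax": 0.011, "ay": 0, "az": 0.786, "gripper": 0.04},
    {"x": 0.353, "y": -0.093, "z": 0, "ax": 0.011, "ay": 0, "az": 0.786, "gripper": 0.04},
    {"x": 0.353, "y": -0.093, "z": 0, "ax": 0.011, "ay": 0, "az": 0.786, "gripper": 0.04},
    {"x": 0.353, "y": -0.093, "z": 0, "ax": 0.011, "ay": 0, "az": 0.786, "gripper": 0.04},
    {"x": 0.353, "y": -0.093, "z": 0, "ax": 0.011, "ay": 0, "az": 0.786, "gripper": 0.04},
    {"x": 0.353, "y": -0.093, "z": 0, "ax": 0.011, "ay": 0, "az": 0.786, "gripper": 0.04}
  ]
}}

```text
time: 7.13
tcp_pos: [0.5507, 0.0222, 0.1939]
orientation: [-0.004, 0.94, 0.34, -0.003]
wrist_force: [0.8, 1.2, 0.5]
gripper_width: 0.471
grip_force: 0.0
```

```bash
python3 - <<'E'
from go import *
chain((.546,.208,.15,-87.5),(.546,.208,.0735,-87.5))
print([onz("top",u,.016).round(3) for u in((351,242),(388,278),(385,238))])
s=cams.snapshot("scene");crop(s,190,180,120,90,5,"pics/c6.png")
E
```

```text
t 7.13 tcp [0.5507 0.0222 0.1939] phi -50.19 w 0.0402 F [0.8 1.2 0.5] grip 0.0
(0.546, 0.208, 0.15, -87.5) shift [ 0.1155 -0.1453  0.0449] turn [-0.008   0.0069  0.6511]
(0.546, 0.208, 0.0735, -87.5) shift [0.     0.     0.0765] turn [0. 0. 0.]
[array([ 0.366, -0.168,  0.016]), array([ 0.236, -0.278,  0.016]), array([ 0.369, -0.284,  0.016])]
```

View pics/c6.png

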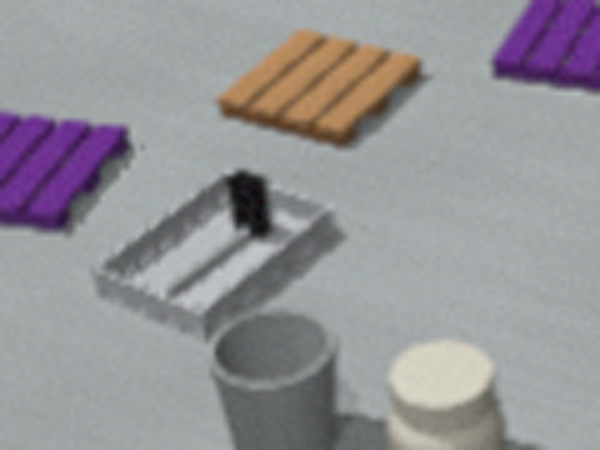

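The pin stands in the dish, with the plate at (250,205) and the shaft to (175,290). Now the lid handle.

{"fn": "send_rows", "kwargs": {
  "plan": [
    {"x": 0.115, "y": -0.145, "z": 0.02, "ax": -0.008, "ay": 0.007, "az": 0.651, "gripper": 0.04},
    {"x": 0.115, "y": -0.145, "z": 0.02, "ax": -0.008, "ay": 0.007, "az": 0.651, "gripper": 0.04},
    {"x": 0.115, "y": -0.145, "z": 0.02, "ax": -0.008, "ay": 0.007, "az": 0.651, "gripper": 0.04},
    {"x": 0.115, "y": -0.145, "z": 0.03, "ax": -0.008, "ay": 0.007, "az": 0.651, "gripper": 0.04},
    {"x": 0.115, "y": -0.145, "z": 0.04, "ax": -0.008, "ay": 0.007, "az": 0.651, "gripper": 0.04},
    {"x": 0.115, "y": -0.145, "z": 0.045, "ax": -0.008, "ay": 0.007, "az": 0.651, "gripper": 0.04},
    {"x": 0.115, "y": -0.145, "z": 0.045, "ax": -0.008, "ay": 0.007, "az": 0.651, "gripper": 0.04},
    {"x": 0.115, "y": -0.145, "z": 0.045, "ax": -0.008, "ay": 0.007, "az": 0.651, "gripper": 0.04}
  ]
}}

```text
time: 7.85
tcp_pos: [0.5461, 0.2042, 0.1499]
orientation: [0.0, 1.0, 0.024, -0.0]
wrist_force: [0.7, -1.7, 0.9]
gripper_width: 0.469
grip_force: 0.0
```

```bash
python3 - <<'E'
from go import *
chain((.546,.208,.0735,-87.5))
E
```

```text
t 7.85 tcp [0.5461 0.2042 0.1499] phi -87.24 w 0.0401 F [ 0.7 -1.7  0.9] grip 0.0
(0.546, 0.208, 0.0735, -87.5) shift [ 0.0001 -0.0038  0.0764] turn [0.0007 0.0002 0.0045]
```

{"fn": "send_rows", "kwargs": {
  "plan": [
    {"x": 0, "y": -0.002, "z": 0.03, "ax": 0, "ay": 0, "az": 0.004, "gripper": 0.04},
    {"x": 0, "y": -0.002, "z": 0.055, "ax": 0, "ay": 0, "az": 0.004, "gripper": 0.04},
    {"x": 0, "y": -0.002, "z": 0.07, "ax": 0, "ay": 0, "az": 0.004, "gripper": 0.04},
    {"x": 0, "y": -0.002, "z": 0.076, "ax": 0, "ay": 0, "az": 0.004, "gripper": 0.04},
    {"x": 0, "y": -0.002, "z": 0.076, "ax": 0, "ay": 0, "az": 0.004, "gripper": 0.04}
  ]
}}

```text
time: 8.27
tcp_pos: [0.546, 0.2061, 0.0736]
orientation: [0.0, 1.0, 0.021, -0.0]
wrist_force: [0.9, 0.2, -0.4]
gripper_width: 0.468
grip_force: 0.0
```

{"fn": "send_rows", "kwargs": {
  "plan": [
    {"x": 0, "y": 0, "z": 0, "ax": 0, "ay": 0, "az": 0, "gripper": 0.0},
    {"x": 0, "y": 0, "z": 0, "ax": 0, "ay": 0, "az": 0, "gripper": 0.0},
    {"x": 0, "y": 0, "z": 0, "ax": 0, "ay": 0, "az": 0, "gripper": 0.0},
    {"x": 0, "y": 0, "z": 0, "ax": 0, "ay": 0, "az": 0, "gripper": 0.0},
    {"x": 0, "y": 0, "z": 0, "ax": 0, "ay": 0, "az": 0, "gripper": 0.0}
  ],
  "force": 90
}}

```text
time: 8.68
tcp_pos: [0.5464, 0.2072, 0.0752]
orientation: [-0.0, 1.0, 0.021, 0.001]
wrist_force: [-1.5, -1.5, 11.8]
gripper_width: 0.104
grip_force: 88.0
```

{"fn": "send_rows", "kwargs": {
  "plan": [
    {"x": 0, "y": 0, "z": -0.008, "ax": 0, "ay": 0, "az": 0, "gripper": 0.0},
    {"x": 0, "y": 0, "z": -0.018, "ax": 0, "ay": 0, "az": 0, "gripper": 0.0},
    {"x": 0, "y": 0, "z": -0.03, "ax": 0, "ay": 0, "az": 0, "gripper": 0.0},
    {"x": 0, "y": 0, "z": -0.045, "ax": 0, "ay": 0, "az": 0, "gripper": 0.0},
    {"x": 0, "y": 0, "z": -0.06, "ax": 0, "ay": 0, "az": 0, "gripper": 0.0},
    {"x": 0, "y": 0, "z": -0.08, "ax": 0, "ay": 0, "az": 0, "gripper": 0.0},
    {"x": 0, "y": 0, "z": -0.1, "ax": 0, "ay": 0, "az": 0, "gripper": 0.0},
    {"x": 0, "y": 0, "z": -0.1, "ax": 0, "ay": 0, "az": 0, "gripper": 0.0}
  ]
}}

```text
time: 9.35
tcp_pos: [0.547, 0.2073, 0.1781]
orientation: [-0.001, 1.0, 0.021, 0.002]
wrist_force: [2.0, -0.2, -3.1]
gripper_width: 0.111
grip_force: 88.3
```

```bash
python3 - <<'E'
from go import *
chain((.535,-.07,.17,-87.5),(.535,-.07,.0245,-87.5))
s=cams.snapshot("scene");crop(s,320,130,170,170,3.5,"pics/c7.png")
E
```

```text
t 9.35 tcp [0.547  0.2073 0.1781] phi -87.55 w 0.0095 F [ 2.  -0.2 -3.1] grip 88.3
(0.535, -0.07, 0.17, -87.5) shift [-0.0239  0.2765  0.0077] turn [-0.0012 -0.0046 -0.0009]
(0.535, -0.07, 0.0245, -87.5) shift [0.     0.     0.1455] turn [0. 0. 0.]
```

View pics/c7.png

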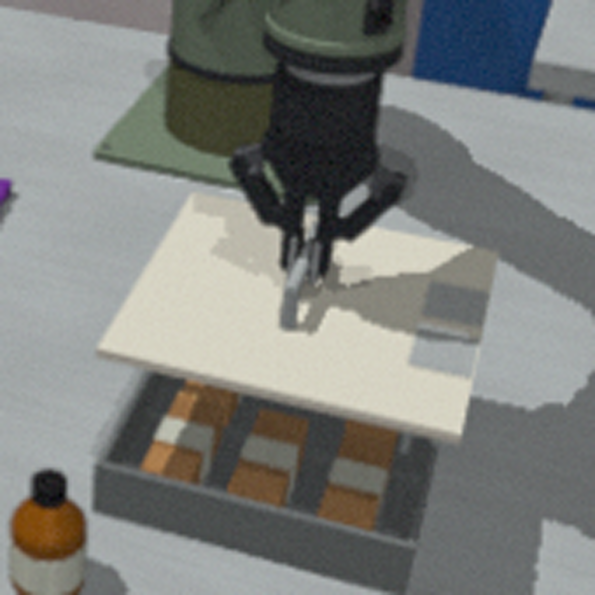

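The lid is off and level. Three cartons are visible in the +x row: crop (190,430), (270,455) and (355,475). Moving the lid to the bench on the -y side.

{"fn": "send_rows", "kwargs": {
  "plan": [
    {"x": -0.002, "y": 0.015, "z": 0.0, "ax": 0, "ay": 0, "az": 0, "gripper": 0.0},
    {"x": -0.004, "y": 0.04, "z": 0.0, "ax": 0, "ay": 0, "az": 0, "gripper": 0.0},
    {"x": -0.008, "y": 0.07, "z": 0.0, "ax": 0, "ay": 0, "az": 0, "gripper": 0.0},
    {"x": -0.01, "y": 0.1, "z": 0.0, "ax": 0, "ay": 0, "az": 0, "gripper": 0.0},
    {"x": -0.012, "y": 0.13, "z": 0.0, "ax": 0, "ay": 0, "az": 0, "gripper": 0.0},
    {"x": -0.014, "y": 0.16, "z": 0.0, "ax": 0, "ay": 0, "az": 0, "gripper": 0.0},
    {"x": -0.016, "y": 0.19, "z": 0.0, "ax": 0, "ay": 0, "az": 0, "gripper": 0.0},
    {"x": -0.018, "y": 0.22, "z": 0.0, "ax": 0, "ay": 0, "az": 0, "gripper": 0.0}
  ]
}}

```text
time: 10.07
tcp_pos: [0.5366, -0.0145, 0.1733]
orientation: [-0.0, 1.0, 0.021, -0.001]
wrist_force: [0.9, 0.2, -4.9]
gripper_width: 0.105
grip_force: 88.3
```

{"fn": "send_rows", "kwargs": {
  "plan": [
    {"x": -0.004, "y": 0.025, "z": 0.0, "ax": 0, "ay": 0, "az": 0, "gripper": 0.0},
    {"x": -0.006, "y": 0.045, "z": 0.01, "ax": 0, "ay": 0, "az": 0, "gripper": 0.0},
    {"x": -0.006, "y": 0.057, "z": 0.03, "ax": 0, "ay": 0, "az": 0, "gripper": 0.0},
    {"x": -0.006, "y": 0.057, "z": 0.055, "ax": 0, "ay": 0, "az": 0, "gripper": 0.0},
    {"x": -0.006, "y": 0.057, "z": 0.08, "ax": 0, "ay": 0, "az": 0, "gripper": 0.0},
    {"x": -0.006, "y": 0.057, "z": 0.1, "ax": 0, "ay": 0, "az": 0, "gripper": 0.0},
    {"x": -0.006, "y": 0.057, "z": 0.115, "ax": 0, "ay": 0, "az": 0, "gripper": 0.0},
    {"x": -0.006, "y": 0.057, "z": 0.115, "ax": 0, "ay": 0, "az": 0, "gripper": 0.0}
  ]
}}

```text
time: 10.73
tcp_pos: [0.5321, -0.0702, 0.0559]
orientation: [-0.0, 1.0, 0.021, -0.002]
wrist_force: [-0.5, -0.2, -5.7]
gripper_width: 0.103
grip_force: 88.2
```

```bash
python3 - <<'E'
from go import *
chain((.535,-.07,.0245,-87.5))
E
```

```text
t 10.73 tcp [ 0.5321 -0.0702  0.0559] phi -87.57 w 0.0088 F [-0.5 -0.2 -5.7] grip 88.2
(0.535, -0.07, 0.0245, -87.5) shift [ 0.0031 -0.0001  0.0314] turn [-0.0008  0.0046 -0.0011]
```

{"fn": "send_rows", "kwargs": {
  "plan": [
    {"x": 0, "y": 0, "z": 0.01, "ax": 0, "ay": 0.004, "az": 0, "gripper": 0.0},
    {"x": 0, "y": 0, "z": 0.018, "ax": 0, "ay": 0.004, "az": 0, "gripper": 0.0},
    {"x": 0, "y": 0, "z": 0.024, "ax": 0, "ay": 0.004, "az": 0, "gripper": 0.0},
    {"x": 0, "y": 0, "z": 0.028, "ax": 0, "ay": 0.004, "az": 0, "gripper": 0.0},
    {"x": 0, "y": 0, "z": 0.03, "ax": 0, "ay": 0.004, "az": 0, "gripper": 0.0},
    {"x": 0, "y": 0, "z": 0.03, "ax": 0, "ay": 0.004, "az": 0, "gripper": 0.0}
  ]
}}

```text
time: 11.23
tcp_pos: [0.5336, -0.0704, 0.0286]
orientation: [-0.0, 1.0, 0.021, 0.002]
wrist_force: [-0.4, -0.7, -4.1]
gripper_width: 0.107
grip_force: 88.5
```

{"fn": "send_rows", "kwargs": {
  "plan": [
    {"x": 0, "y": 0, "z": 0, "ax": 0, "ay": 0, "az": 0, "gripper": 0.05},
    {"x": 0, "y": 0, "z": 0, "ax": 0, "ay": 0, "az": 0, "gripper": 0.05},
    {"x": 0, "y": 0, "z": 0, "ax": 0, "ay": 0, "az": 0, "gripper": 0.05},
    {"x": 0, "y": 0, "z": -0.02, "ax": 0, "ay": 0, "az": 0, "gripper": 0.05},
    {"x": 0, "y": 0, "z": -0.06, "ax": 0, "ay": 0, "az": 0, "gripper": 0.06},
    {"x": 0, "y": 0, "z": -0.1, "ax": 0, "ay": 0, "az": 0, "gripper": 0.06},
    {"x": 0, "y": 0, "z": -0.15, "ax": 0, "ay": 0, "az": 0, "gripper": 0.06},
    {"x": 0, "y": 0, "z": -0.18, "ax": 0, "ay": 0, "az": 0, "gripper": 0.06}
  ]
}}

```text
time: 11.9
tcp_pos: [0.5326, -0.0707, 0.2114]
orientation: [0.0, 1.0, 0.021, 0.002]
wrist_force: [0.9, 0.0, 0.4]
gripper_width: 0.706
grip_force: 0.0
```

```bash
python3 - <<'E'
from go import *
chain()
t=cams.snapshot("top");s=cams.snapshot("scene");cv2.imwrite("pics/top8.png",t);cv2.imwrite("pics/scene8.png",s)
a=cv2.resize(t[145:245,180:280],None,fx=4,fy=4,interpolation=2); b=cv2.resize(s[205:305,345:470],None,fx=3.2,fy=3.2,interpolation=2)
b2=cv2.resize(s[140:290,260:460],None,fx=2,fy=2,interpolation=2)
cv2.imwrite("pics/c8.png",np.hstack([a,cv2.resize(s[185:305,345:465],(400,400),interpolation=2)]))
E
```

```text
t 11.9 tcp [ 0.5326 -0.0707  0.2114] phi -87.58 w 0.0603 F [0.9 0.  0.4] grip 0.0
```

View pics/c8.png

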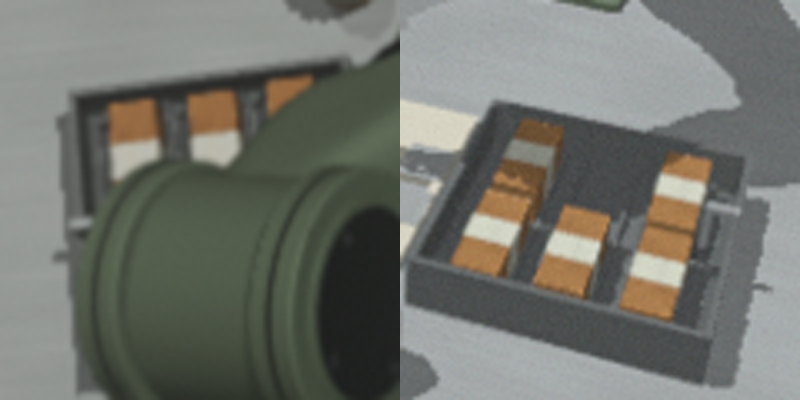

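Five cartons are present. In the scene crop they are at (-57,-68) → (530,150), (+57,-68) → (495,235), (+57,0) → (573,250), (-57,+68) → (680,190) and (+57,+68) → (655,270); the place (-57,0) is empty. I'll check positions from the white labels.

```bash
cat > lab.py <<'E'
from go import *
C=np.array([.545,.208]);yaw=.044
def crate(x,y): return C+[x-yaw*y,y+yaw*x]
NAMES=dict(A=(.057,-.068),B=(.057,0),C=(.057,.068),D=(-.057,-.068),E=(-.057,.068))
def labels(n,img,names="ABCDE",z=.046):
    """label (white band) centre on the top face near each expected carton"""
    im=img.astype(float);hsv=cv2.cvtColor(img,cv2.COLOR_BGR2HSV);out={}
    for k in names:
        c=np.r_[crate(*NAMES[k]),z];ph=[c+np.r_[d,0] for d in([.05,.018],[.05,-.018],[-.05,-.018],[-.05,.018])]
        m=np.zeros(img.shape[:2],np.uint8);cv2.fillPoly(m,[proj(n,ph).round().astype(int)],1)
        m=cv2.dilate(m,np.ones((5,5)))
        w=((hsv[...,1]<70)&(hsv[...,2]>130)&(m>0)).astype(np.uint8)
        num,_,st,ce=cv2.connectedComponentsWithStats(w)
        if num<2: print(k,"none");continue
        i=1+st[1:,4].argmax();p=onz(n,ce[i],z);print(k,n,"exp",c[:2].round(4),"label",p[:2].round(4),"n",st[i,4])
E
python3 - <<'E'
from lab import *
labels("scene",cv2.imread("pics/scene8.png"))
print("B corners px",((proj("scene",[np.r_[crate(.057+a,b),.046] for a,b in((-.052,-.02),(-.052,.02),(.052,.02),(.052,-.02))])-[345,185])*3.333+[400,0]).round())
chain(tuple(crate(.057,-.068))+(.12,-87.5))
E
```

```text
A scene exp [0.605  0.1425] label [0.6071 0.143 ] n 114
B scene exp [0.602  0.2105] label [0.6008 0.2108] n 120
C scene exp [0.599  0.2785] label [0.5993 0.2801] n 128
D scene exp [0.491  0.1375] label [0.4887 0.1389] n 54
E scene exp [0.485  0.2735] label [0.4857 0.2744] n 101
B corners px [[562. 204.]
 [608. 215.]
 [580. 293.]
 [530. 280.]]
t 12.0 tcp [ 0.5345 -0.0711  0.214 ] phi -87.55 w 0.0601 F [ 0.3 -0.1 -2. ] grip 0.0
(np.float64(0.6049920000000001), np.float64(0.14250799999999997), 0.12, -87.5) shift [ 0.0785 -0.2106  0.0946] turn [ 0.0014 -0.0114 -0.0009]
```

{"fn": "send_rows", "kwargs": {
  "plan": [
    {"x": 0.078, "y": -0.211, "z": 0.02, "ax": 0, "ay": -0.011, "az": 0, "gripper": 0.054},
    {"x": 0.078, "y": -0.211, "z": 0.02, "ax": 0, "ay": -0.011, "az": 0, "gripper": 0.054},
    {"x": 0.078, "y": -0.211, "z": 0.02, "ax": 0, "ay": -0.011, "az": 0, "gripper": 0.054},
    {"x": 0.078, "y": -0.211, "z": 0.03, "ax": 0, "ay": -0.011, "az": 0, "gripper": 0.054},
    {"x": 0.078, "y": -0.211, "z": 0.05, "ax": 0, "ay": -0.011, "az": 0, "gripper": 0.054},
    {"x": 0.078, "y": -0.211, "z": 0.08, "ax": 0, "ay": -0.011, "az": 0, "gripper": 0.054},
    {"x": 0.078, "y": -0.211, "z": 0.115, "ax": 0, "ay": -0.011, "az": 0, "gripper": 0.054},
    {"x": 0.078, "y": -0.211, "z": 0.115, "ax": 0, "ay": -0.011, "az": 0, "gripper": 0.054}
  ]
}}

```text
time: 12.67
tcp_pos: [0.5992, 0.1451, 0.0875]
orientation: [0.001, 1.0, 0.022, -0.008]
wrist_force: [-1.4, -0.0, -1.8]
gripper_width: 0.634
grip_force: 0.0
```

```bash
python3 - <<'E'
from lab import *
chain((.6055,.1428,.018,-87.5),(.6055,.1428,.17,-87.5),(.52,-.1,.17,-88),(.4405,-.4,.15,-89.7),(.4405,-.4,.029,-89.7))
E
```

```text
t 12.67 tcp [0.5992 0.1451 0.0875] phi -87.44 w 0.0542 F [-1.4 -0.  -1.8] grip 0.0
(0.6055, 0.1428, 0.018, -87.5) shift [0.0073 0.0025 0.0694] turn [0.0007 0.0159 0.001 ]
(0.6055, 0.1428, 0.17, -87.5) shift [ 0.     0.    -0.152] turn [0. 0. 0.]
(0.52, -0.1, 0.17, -88) shift [-0.096   0.2388  0.    ] turn [0.     0.     0.0087]
(0.4405, -0.4, 0.15, -89.7) shift [-0.0899  0.297   0.02  ] turn [0.     0.     0.0297]
(0.4405, -0.4, 0.029, -89.7) shift [0.    0.    0.121] turn [0. 0. 0.]
```

{"fn": "send_rows", "kwargs": {
  "plan": [
    {"x": 0.004, "y": 0.002, "z": 0.005, "ax": 0, "ay": 0.008, "az": 0, "gripper": 0.054},
    {"x": 0.004, "y": 0.002, "z": 0.02, "ax": 0, "ay": 0.008, "az": 0, "gripper": 0.054},
    {"x": 0.004, "y": 0.002, "z": 0.04, "ax": 0, "ay": 0.008, "az": 0, "gripper": 0.054},
    {"x": 0.004, "y": 0.002, "z": 0.06, "ax": 0, "ay": 0.008, "az": 0, "gripper": 0.054},
    {"x": 0.004, "y": 0.002, "z": 0.068, "ax": 0, "ay": 0.008, "az": 0, "gripper": 0.054},
    {"x": 0.004, "y": 0.002, "z": 0.068, "ax": 0, "ay": 0.008, "az": 0, "gripper": 0.054},
    {"x": 0.004, "y": 0.002, "z": 0.068, "ax": 0, "ay": 0.008, "az": 0, "gripper": 0.054}
  ]
}}

```text
time: 13.25
tcp_pos: [0.6068, 0.1412, 0.0279]
orientation: [-0.0, 1.0, 0.021, 0.001]
wrist_force: [1.1, -0.2, 0.4]
gripper_width: 0.635
grip_force: 0.0
```

```bash
python3 - <<'E'
from lab import *
chain((.6055,.1428,.018,-87.5))
E
```

```text
t 13.25 tcp [0.6068 0.1412 0.0279] phi -87.59 w 0.0542 F [ 1.1 -0.2  0.4] grip 0.0
(0.6055, 0.1428, 0.018, -87.5) shift [-0.0013 -0.0016  0.0099] turn [-0.     -0.0027 -0.0015]
```

{"fn": "send_rows", "kwargs": {
  "plan": [
    {"x": -0.001, "y": -0.002, "z": 0.005, "ax": 0, "ay": 0, "az": 0, "gripper": 0.054},
    {"x": -0.001, "y": -0.002, "z": 0.01, "ax": 0, "ay": 0, "az": 0, "gripper": 0.054},
    {"x": -0.001, "y": -0.002, "z": 0.01, "ax": 0, "ay": 0, "az": 0, "gripper": 0.054},
    {"x": -0.001, "y": -0.002, "z": 0.01, "ax": 0, "ay": 0, "az": 0, "gripper": 0.0},
    {"x": -0.001, "y": -0.002, "z": 0.01, "ax": 0, "ay": 0, "az": 0, "gripper": 0.0},
    {"x": -0.001, "y": -0.002, "z": 0.01, "ax": 0, "ay": 0, "az": 0, "gripper": 0.0},
    {"x": -0.001, "y": -0.002, "z": 0.01, "ax": 0, "ay": 0, "az": 0, "gripper": 0.0}
  ],
  "force": 60
}}

```text
time: 13.83
tcp_pos: [0.6049, 0.1437, 0.0164]
orientation: [-0.0, 1.0, 0.021, 0.001]
wrist_force: [-0.8, -0.4, 5.5]
gripper_width: 0.456
grip_force: 61.2
```

{"fn": "send_rows", "kwargs": {
  "plan": [
    {"x": 0, "y": 0, "z": -0.015, "ax": 0, "ay": 0, "az": 0, "gripper": 0.0},
    {"x": 0, "y": 0, "z": -0.04, "ax": 0, "ay": 0, "az": 0, "gripper": 0.0},
    {"x": 0, "y": 0, "z": -0.08, "ax": 0, "ay": 0, "az": 0, "gripper": 0.0},
    {"x": 0, "y": 0, "z": -0.12, "ax": 0, "ay": 0, "az": 0, "gripper": 0.0},
    {"x": 0, "y": 0, "z": -0.15, "ax": 0, "ay": 0, "az": 0, "gripper": 0.0},
    {"x": 0, "y": 0, "z": -0.15, "ax": 0, "ay": 0, "az": 0, "gripper": 0.0}
  ]
}}

```text
time: 14.33
tcp_pos: [0.6065, 0.1435, 0.1728]
orientation: [-0.0, 1.0, 0.021, 0.004]
wrist_force: [0.6, -0.1, -0.8]
gripper_width: 0.459
grip_force: 60.9
```

```bash
python3 - <<'E'
from lab import *
chain((.52,-.1,.17,-88),(.4405,-.4,.15,-89.7),(.4405,-.4,.029,-89.7))
E
```

```text
t 14.33 tcp [0.6065 0.1435 0.1728] phi -87.56 w 0.0392 F [ 0.6 -0.1 -0.8] grip 60.9
(0.52, -0.1, 0.17, -88) shift [-0.0969  0.2396  0.0017] turn [-0.0008 -0.0086  0.0077]
(0.4405, -0.4, 0.15, -89.7) shift [-0.0899  0.297   0.02  ] turn [0.     0.     0.0297]
(0.4405, -0.4, 0.029, -89.7) shift [0.    0.    0.121] turn [0. 0. 0.]
```

{"fn": "send_rows", "kwargs": {
  "plan": [
    {"x": -0.011, "y": 0.025, "z": 0, "ax": 0, "ay": 0, "az": 0, "gripper": 0.0},
    {"x": -0.025, "y": 0.06, "z": 0, "ax": 0, "ay": 0, "az": 0, "gripper": 0.0},
    {"x": -0.037, "y": 0.09, "z": 0, "ax": 0, "ay": 0, "az": 0.008, "gripper": 0.0},
    {"x": -0.049, "y": 0.12, "z": 0, "ax": 0, "ay": 0, "az": 0.008, "gripper": 0.0},
    {"x": -0.061, "y": 0.15, "z": 0, "ax": 0, "ay": 0, "az": 0.008, "gripper": 0.0},
    {"x": -0.073, "y": 0.18, "z": 0, "ax": 0, "ay": 0, "az": 0.008, "gripper": 0.0},
    {"x": -0.085, "y": 0.21, "z": 0, "ax": 0, "ay": 0, "az": 0.008, "gripper": 0.0},
    {"x": -0.097, "y": 0.24, "z": 0, "ax": 0, "ay": 0, "az": 0.008, "gripper": 0.0}
  ]
}}

```text
time: 15.0
tcp_pos: [0.5171, -0.1014, 0.1663]
orientation: [-0.0, 1.0, 0.017, 0.0]
wrist_force: [1.0, -0.3, -1.9]
gripper_width: 0.458
grip_force: 60.9
```

{"fn": "send_rows", "kwargs": {
  "plan": [
    {"x": -0.012, "y": 0.038, "z": 0, "ax": 0, "ay": 0, "az": 0.01, "gripper": 0.0},
    {"x": -0.024, "y": 0.076, "z": 0, "ax": 0, "ay": 0, "az": 0.02, "gripper": 0.0},
    {"x": -0.036, "y": 0.114, "z": 0, "ax": 0, "ay": 0, "az": 0.03, "gripper": 0.0},
    {"x": -0.048, "y": 0.152, "z": 0, "ax": 0, "ay": 0, "az": 0.03, "gripper": 0.0},
    {"x": -0.06, "y": 0.19, "z": 0, "ax": 0, "ay": 0, "az": 0.03, "gripper": 0.0},
    {"x": -0.072, "y": 0.228, "z": 0, "ax": 0, "ay": 0, "az": 0.03, "gripper": 0.0},
    {"x": -0.084, "y": 0.265, "z": 0, "ax": 0, "ay": 0, "az": 0.03, "gripper": 0.0},
    {"x": -0.09, "y": 0.295, "z": 0, "ax": 0, "ay": 0, "az": 0.03, "gripper": 0.0}
  ]
}}

```text
time: 15.67
tcp_pos: [0.4361, -0.4011, 0.1664]
orientation: [0.0, 1.0, 0.001, 0.0]
wrist_force: [-0.4, -0.2, -2.5]
gripper_width: 0.46
grip_force: 60.9
```

{"fn": "send_rows", "kwargs": {
  "plan": [
    {"x": 0, "y": 0, "z": 0.02, "ax": 0, "ay": 0, "az": 0, "gripper": 0.0},
    {"x": 0, "y": 0, "z": 0.05, "ax": 0, "ay": 0, "az": 0, "gripper": 0.0},
    {"x": 0, "y": 0, "z": 0.08, "ax": 0, "ay": 0, "az": 0, "gripper": 0.0},
    {"x": 0, "y": 0, "z": 0.1, "ax": 0, "ay": 0, "az": 0, "gripper": 0.0},
    {"x": 0, "y": 0, "z": 0.1, "ax": 0, "ay": 0, "az": 0, "gripper": 0.0},
    {"x": 0, "y": 0, "z": 0.1, "ax": 0, "ay": 0, "az": 0, "gripper": 0.0}
  ]
}}

```text
time: 16.17
tcp_pos: [0.4381, -0.3981, 0.0661]
orientation: [-0.0, 1.0, 0.002, -0.0]
wrist_force: [0.7, -0.8, -1.9]
gripper_width: 0.458
grip_force: 60.9
```

```bash
python3 - <<'E'
from lab import *
chain((.4405,-.4,.0275,-89.7))
s=cams.snapshot("scene");labels("scene",s,"BCDE");t=cams.snapshot("top");labels("top",t,"BCDE");cv2.imwrite("pics/top9.png",t)
cv2.imwrite("pics/c9.png",np.hstack([cv2.resize(s[145:225,205:305],None,fx=4,fy=4,interpolation=2),cv2.resize(t[160:260,350:450],None,fx=3.2,fy=3.2,interpolation=2)]))
E
```

```text
t 16.17 tcp [ 0.4381 -0.3981  0.0661] phi -89.74 w 0.0391 F [ 0.7 -0.8 -1.9] grip 60.9
(0.4405, -0.4, 0.0275, -89.7) shift [0.0024 0.0019 0.0386] turn [-0.0005  0.0002 -0.0007]
B scene exp [0.602  0.2105] label [0.6011 0.2106] n 118
C scene exp [0.599  0.2785] label [0.5991 0.2801] n 130
D scene exp [0.491  0.1375] label [0.4905 0.1389] n 87
E scene exp [0.485  0.2735] label [0.4861 0.2736] n 105
B top exp [0.602  0.2105] label [0.6001 0.2104] n 104
C top exp [0.599  0.2785] label [0.5987 0.2794] n 106
D top exp [0.491  0.1375] label [0.4895 0.1375] n 110
E top exp [0.485  0.2735] label [0.4854 0.2738] n 112
```

View pics/c9.png

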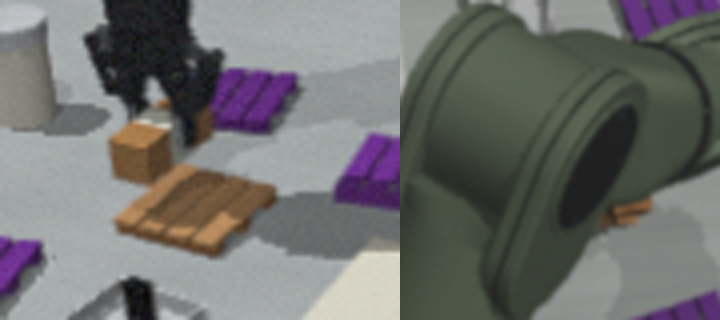

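The carton is held level, over the -y edge of the wooden pallet (crop: carton (155,150), pallet (195,205)). Lowering and releasing.

{"fn": "send_rows", "kwargs": {
  "plan": [
    {"x": 0.002, "y": 0.002, "z": 0.015, "ax": 0, "ay": 0, "az": 0, "gripper": 0.0},
    {"x": 0.002, "y": 0.002, "z": 0.027, "ax": 0, "ay": 0, "az": 0, "gripper": 0.0},
    {"x": 0.002, "y": 0.002, "z": 0.035, "ax": 0, "ay": 0, "az": 0, "gripper": 0.0},
    {"x": 0.002, "y": 0.002, "z": 0.038, "ax": 0, "ay": 0, "az": 0, "gripper": 0.0},
    {"x": 0.002, "y": 0.002, "z": 0.038, "ax": 0, "ay": 0, "az": 0, "gripper": 0.0},
    {"x": 0.002, "y": 0.002, "z": 0.038, "ax": 0, "ay": 0, "az": 0, "gripper": 0.0}
  ]
}}

```text
time: 16.77
tcp_pos: [0.4404, -0.4002, 0.0282]
orientation: [0.0, 1.0, 0.002, 0.0]
wrist_force: [0.1, -0.9, -0.9]
gripper_width: 0.461
grip_force: 61.1
```

{"fn": "send_rows", "kwargs": {
  "plan": [
    {"x": 0, "y": 0, "z": 0, "ax": 0, "ay": 0, "az": 0, "gripper": 0.053},
    {"x": 0, "y": 0, "z": 0, "ax": 0, "ay": 0, "az": 0, "gripper": 0.053},
    {"x": 0, "y": 0, "z": 0, "ax": 0, "ay": 0, "az": 0, "gripper": 0.053},
    {"x": 0, "y": 0, "z": -0.02, "ax": 0, "ay": 0, "az": 0, "gripper": 0.053},
    {"x": 0, "y": 0, "z": -0.05, "ax": 0, "ay": 0, "az": 0, "gripper": 0.053},
    {"x": 0, "y": 0, "z": -0.09, "ax": 0, "ay": 0, "az": 0, "gripper": 0.053},
    {"x": 0, "y": 0, "z": -0.13, "ax": 0, "ay": 0, "az": 0, "gripper": 0.053},
    {"x": 0, "y": 0, "z": -0.145, "ax": 0, "ay": 0, "az": 0, "gripper": 0.053}
  ]
}}

```text
time: 17.43
tcp_pos: [0.4409, -0.4013, 0.178]
orientation: [0.002, 1.0, 0.002, 0.002]
wrist_force: [0.5, -0.0, 2.0]
gripper_width: 0.617
grip_force: 0.0
```

```bash
python3 - <<'E'
from lab import *
chain((.52,-.1,.17,-88),(.6015,.2105,.13,-87.5),(.6015,.2105,.0175,-87.5))
E
```

```text
t 17.43 tcp [ 0.4409 -0.4013  0.178 ] phi -89.74 w 0.0527 F [ 0.5 -0.   2. ] grip 0.0
(0.52, -0.1, 0.17, -88) shift [ 0.0804 -0.3009  0.0071] turn [ 0.0041 -0.0043 -0.0304]
(0.6015, 0.2105, 0.13, -87.5) shift [ 0.0923 -0.3075  0.04  ] turn [ 0.      0.     -0.0087]
(0.6015, 0.2105, 0.0175, -87.5) shift [0.     0.     0.1125] turn [0. 0. 0.]
```

{"fn": "send_rows", "kwargs": {
  "plan": [
    {"x": 0.08, "y": -0.301, "z": 0.007, "ax": 0, "ay": 0, "az": -0.03, "gripper": 0.054},
    {"x": 0.08, "y": -0.301, "z": 0.007, "ax": 0, "ay": 0, "az": -0.03, "gripper": 0.054},
    {"x": 0.08, "y": -0.301, "z": 0.007, "ax": 0, "ay": 0, "az": -0.03, "gripper": 0.054},
    {"x": 0.08, "y": -0.301, "z": 0.007, "ax": 0, "ay": 0, "az": -0.03, "gripper": 0.054},
    {"x": 0.08, "y": -0.301, "z": 0.007, "ax": 0, "ay": 0, "az": -0.03, "gripper": 0.054},
    {"x": 0.08, "y": -0.301, "z": 0.007, "ax": 0, "ay": 0, "az": -0.03, "gripper": 0.054},
    {"x": 0.08, "y": -0.301, "z": 0.007, "ax": 0, "ay": 0, "az": -0.03, "gripper": 0.054},
    {"x": 0.08, "y": -0.301, "z": 0.007, "ax": 0, "ay": 0, "az": -0.03, "gripper": 0.054}
  ]
}}

```text
time: 18.1
tcp_pos: [0.5198, -0.0933, 0.1658]
orientation: [-0.001, 1.0, 0.02, 0.001]
wrist_force: [1.1, 1.4, -0.1]
gripper_width: 0.632
grip_force: 0.0
```

{"fn": "send_rows", "kwargs": {
  "plan": [
    {"x": 0.092, "y": -0.307, "z": 0, "ax": 0, "ay": 0, "az": -0.009, "gripper": 0.054},
    {"x": 0.092, "y": -0.307, "z": 0, "ax": 0, "ay": 0, "az": -0.009, "gripper": 0.054},
    {"x": 0.092, "y": -0.307, "z": 0, "ax": 0, "ay": 0, "az": -0.009, "gripper": 0.054},
    {"x": 0.092, "y": -0.307, "z": 0, "ax": 0, "ay": 0, "az": -0.009, "gripper": 0.054},
    {"x": 0.092, "y": -0.307, "z": 0, "ax": 0, "ay": 0, "az": -0.009, "gripper": 0.054},
    {"x": 0.092, "y": -0.307, "z": 0, "ax": 0, "ay": 0, "az": -0.009, "gripper": 0.054},
    {"x": 0.092, "y": -0.307, "z": 0, "ax": 0, "ay": 0, "az": -0.009, "gripper": 0.054},
    {"x": 0.092, "y": -0.307, "z": 0, "ax": 0, "ay": 0, "az": -0.009, "gripper": 0.054}
  ]
}}

```text
time: 18.77
tcp_pos: [0.6, 0.2158, 0.1659]
orientation: [-0.001, 1.0, 0.024, 0.0]
wrist_force: [-0.2, 0.4, -0.3]
gripper_width: 0.631
grip_force: 0.0
```

{"fn": "send_rows", "kwargs": {
  "plan": [
    {"x": 0, "y": 0, "z": 0.03, "ax": 0, "ay": 0, "az": 0, "gripper": 0.054},
    {"x": 0, "y": 0, "z": 0.06, "ax": 0, "ay": 0, "az": 0, "gripper": 0.054},
    {"x": 0, "y": 0, "z": 0.08, "ax": 0, "ay": 0, "az": 0, "gripper": 0.054},
    {"x": 0, "y": 0, "z": 0.08, "ax": 0, "ay": 0, "az": 0, "gripper": 0.054},
    {"x": 0, "y": 0, "z": 0.08, "ax": 0, "ay": 0, "az": 0, "gripper": 0.054}
  ]
}}

```text
time: 19.18
tcp_pos: [0.6002, 0.2111, 0.0862]
orientation: [0.0, 1.0, 0.022, 0.0]
wrist_force: [0.7, 0.2, 1.2]
gripper_width: 0.63
grip_force: 0.0
```

```bash
cat >> lab.py <<'E'
def stack(n,img,z,c,al,name=""):
    """label near centre c of a carton top at height z on the stack; al = along 'x' or 'y'"""
    c=np.r_[c,z];h=np.array([[.015,.02],[.015,-.02],[-.015,-.02],[-.015,.02]])
    if al=="y":h=h[:,::-1]
    m=np.zeros(img.shape[:2],np.uint8);cv2.fillPoly(m,[proj(n,[c+np.r_[d,0] for d in h]).round().astype(int)],1);m=cv2.dilate(m,np.ones((5,5)))
    hsv=cv2.cvtColor(img,cv2.COLOR_BGR2HSV);w=((hsv[...,1]<70)&(hsv[...,2]>130)&(m>0)).astype(np.uint8)
    nn,_,st,ce=cv2.connectedComponentsWithStats(w)
    if nn<2: print(name,n,"none");return
    i=1+st[1:,4].argmax();print(name,n,"exp",c[:2].round(3),"label",onz(n,ce[i],z)[:2].round(4),"n",st[i,4])
E
python3 - <<'E'
from lab import *
chain((.6013,.2107,.0175,-87.5))
s=cams.snapshot("scene");t=cams.snapshot("top")
for n,i in(("scene",s),("top",t)): stack(n,i,.056,(.4405,-.4),"x","1a")
labels("scene",s,"CDE")
E
```

```text
t 19.18 tcp [0.6002 0.2111 0.0862] phi -87.5 w 0.0538 F [0.7 0.2 1.2] grip 0.0
(0.6013, 0.2107, 0.0175, -87.5) shift [0.0011 0.0004 0.0687] turn [ 0.0004 -0.0003 -0.0001]
1a scene exp [ 0.44 -0.4 ] label [ 0.4382 -0.4102] n 88
1a top exp [ 0.44 -0.4 ] label [ 0.4424 -0.4054] n 157
C scene exp [0.599  0.2785] label [0.6008 0.2797] n 85
D scene exp [0.491  0.1375] label [0.5006 0.1299] n 20
E scene exp [0.485  0.2735] label [0.4863 0.2746] n 98
```

{"fn": "send_rows", "kwargs": {
  "plan": [
    {"x": 0.001, "y": 0, "z": 0.025, "ax": 0, "ay": 0, "az": 0, "gripper": 0.054},
    {"x": 0.001, "y": 0, "z": 0.048, "ax": 0, "ay": 0, "az": 0, "gripper": 0.054},
    {"x": 0.001, "y": 0, "z": 0.069, "ax": 0, "ay": 0, "az": 0, "gripper": 0.054},
    {"x": 0.001, "y": 0, "z": 0.069, "ax": 0, "ay": 0, "az": 0, "gripper": 0.054},
    {"x": 0.001, "y": 0, "z": 0.069, "ax": 0, "ay": 0, "az": 0, "gripper": 0.0},
    {"x": 0.001, "y": 0, "z": 0.069, "ax": 0, "ay": 0, "az": 0, "gripper": 0.0},
    {"x": 0.001, "y": 0, "z": 0.069, "ax": 0, "ay": 0, "az": 0, "gripper": 0.0},
    {"x": 0.001, "y": 0, "z": 0.069, "ax": 0, "ay": 0, "az": 0, "gripper": 0.0}
  ],
  "force": 60
}}

```text
time: 19.95
tcp_pos: [0.6021, 0.2116, 0.0188]
orientation: [-0.0, 1.0, 0.022, 0.001]
wrist_force: [-1.8, 0.6, 10.1]
gripper_width: 0.461
grip_force: 63.0
```

{"fn": "send_rows", "kwargs": {
  "plan": [
    {"x": 0, "y": 0, "z": -0.015, "ax": 0, "ay": 0, "az": 0, "gripper": 0.0},
    {"x": 0, "y": 0, "z": -0.04, "ax": 0, "ay": 0, "az": 0, "gripper": 0.0},
    {"x": 0, "y": 0, "z": -0.08, "ax": 0, "ay": 0, "az": 0, "gripper": 0.0},
    {"x": 0, "y": 0, "z": -0.12, "ax": 0, "ay": 0, "az": 0, "gripper": 0.0},
    {"x": 0, "y": 0, "z": -0.15, "ax": 0, "ay": 0, "az": 0, "gripper": 0.0},
    {"x": 0, "y": 0, "z": -0.15, "ax": 0, "ay": 0, "az": 0, "gripper": 0.0}
  ]
}}

```text
time: 20.45
tcp_pos: [0.6032, 0.2112, 0.1746]
orientation: [-0.001, 1.0, 0.022, 0.005]
wrist_force: [1.3, -1.0, -1.3]
gripper_width: 0.455
grip_force: 61.5
```

```bash
python3 - <<'E'
from lab import *
chain((.52,-.07,.17,-88.5),(.4405,-.33,.17,-89.7),(.4405,-.33,.028,-89.7))
E
```

```text
t 20.45 tcp [0.6032 0.2112 0.1746] phi -87.5 w 0.0388 F [ 1.3 -1.  -1.3] grip 61.5
(0.52, -0.07, 0.17, -88.5) shift [-0.0954  0.2773  0.0032] turn [-0.0017 -0.0093  0.0175]
(0.4405, -0.33, 0.17, -89.7) shift [-0.0863  0.2578  0.    ] turn [0.     0.     0.0209]
(0.4405, -0.33, 0.028, -89.7) shift [0.    0.    0.142] turn [0. 0. 0.]
```

{"fn": "send_rows", "kwargs": {
  "plan": [
    {"x": -0.009, "y": 0.025, "z": 0, "ax": 0, "ay": 0, "az": 0, "gripper": 0.0},
    {"x": -0.021, "y": 0.06, "z": 0, "ax": 0, "ay": 0, "az": 0, "gripper": 0.0},
    {"x": -0.034, "y": 0.097, "z": 0, "ax": 0, "ay": 0, "az": 0.01, "gripper": 0.0},
    {"x": -0.047, "y": 0.134, "z": 0, "ax": 0, "ay": 0, "az": 0.01, "gripper": 0.0},
    {"x": -0.059, "y": 0.171, "z": 0, "ax": 0, "ay": 0, "az": 0.017, "gripper": 0.0},
    {"x": -0.071, "y": 0.208, "z": 0, "ax": 0, "ay": 0, "az": 0.017, "gripper": 0.0},
    {"x": -0.084, "y": 0.244, "z": 0, "ax": 0, "ay": 0, "az": 0.017, "gripper": 0.0},
    {"x": -0.095, "y": 0.277, "z": 0, "ax": 0, "ay": 0, "az": 0.017, "gripper": 0.0}
  ]
}}

```text
time: 21.12
tcp_pos: [0.5173, -0.0716, 0.168]
orientation: [0.0, 1.0, 0.013, 0.001]
wrist_force: [1.4, -0.5, -1.7]
gripper_width: 0.454
grip_force: 61.4
```

{"fn": "send_rows", "kwargs": {
  "plan": [
    {"x": -0.012, "y": 0.037, "z": 0, "ax": 0, "ay": 0, "az": 0.01, "gripper": 0.0},
    {"x": -0.025, "y": 0.074, "z": 0, "ax": 0, "ay": 0, "az": 0.021, "gripper": 0.0},
    {"x": -0.037, "y": 0.111, "z": 0, "ax": 0, "ay": 0, "az": 0.021, "gripper": 0.0},
    {"x": -0.05, "y": 0.148, "z": 0, "ax": 0, "ay": 0, "az": 0.021, "gripper": 0.0},
    {"x": -0.062, "y": 0.185, "z": 0, "ax": 0, "ay": 0, "az": 0.021, "gripper": 0.0},
    {"x": -0.074, "y": 0.222, "z": 0, "ax": 0, "ay": 0, "az": 0.021, "gripper": 0.0},
    {"x": -0.086, "y": 0.25, "z": 0, "ax": 0, "ay": 0, "az": 0.021, "gripper": 0.0},
    {"x": -0.086, "y": 0.258, "z": 0, "ax": 0, "ay": 0, "az": 0.021, "gripper": 0.0}
  ]
}}

```text
time: 21.78
tcp_pos: [0.4361, -0.3347, 0.1681]
orientation: [0.001, 1.0, -0.0, 0.0]
wrist_force: [-1.1, 0.2, -1.0]
gripper_width: 0.458
grip_force: 61.4
```

{"fn": "send_rows", "kwargs": {
  "plan": [
    {"x": 0, "y": 0, "z": 0.02, "ax": 0, "ay": 0, "az": 0, "gripper": 0.0},
    {"x": 0, "y": 0, "z": 0.05, "ax": 0, "ay": 0, "az": 0, "gripper": 0.0},
    {"x": 0, "y": 0, "z": 0.08, "ax": 0, "ay": 0, "az": 0, "gripper": 0.0},
    {"x": 0, "y": 0, "z": 0.1, "ax": 0, "ay": 0, "az": 0, "gripper": 0.0},
    {"x": 0, "y": 0, "z": 0.1, "ax": 0, "ay": 0, "az": 0, "gripper": 0.0},
    {"x": 0, "y": 0, "z": 0.1, "ax": 0, "ay": 0, "az": 0, "gripper": 0.0}
  ]
}}

```text
time: 22.28
tcp_pos: [0.4393, -0.3298, 0.0675]
orientation: [-0.0, 1.0, 0.003, 0.0]
wrist_force: [-0.2, 0.2, -0.1]
gripper_width: 0.459
grip_force: 61.2
```

```bash
python3 - <<'E'
from lab import *
chain((.4405,-.33,.03,-89.7))
s=cams.snapshot("scene");labels("scene",s,"CDE")
cv2.imwrite("pics/scene12.png",s);t=cams.snapshot("top");labels("top",t,"CDE")
E
```

```text
t 22.28 tcp [ 0.4393 -0.3298  0.0675] phi -89.68 w 0.0392 F [-0.2  0.2 -0.1] grip 61.2
(0.4405, -0.33, 0.03, -89.7) shift [0.0012 0.0002 0.0375] turn [-0.0002 -0.0004  0.0003]
C scene exp [0.599  0.2785] label [0.5989 0.2799] n 129
D scene exp [0.491  0.1375] label [0.4905 0.1389] n 87
E scene exp [0.485  0.2735] label [0.486  0.2736] n 103
C top exp [0.599  0.2785] label [0.5987 0.2794] n 106
D top exp [0.491  0.1375] label [0.4896 0.1374] n 111
E top exp [0.485  0.2735] label [0.4853 0.2736] n 111
```

{"fn": "send_rows", "kwargs": {
  "plan": [
    {"x": 0.001, "y": 0, "z": 0.015, "ax": 0, "ay": 0, "az": 0, "gripper": 0.0},
    {"x": 0.001, "y": 0, "z": 0.027, "ax": 0, "ay": 0, "az": 0, "gripper": 0.0},
    {"x": 0.001, "y": 0, "z": 0.035, "ax": 0, "ay": 0, "az": 0, "gripper": 0.0},
    {"x": 0.001, "y": 0, "z": 0.038, "ax": 0, "ay": 0, "az": 0, "gripper": 0.0},
    {"x": 0.001, "y": 0, "z": 0.038, "ax": 0, "ay": 0, "az": 0, "gripper": 0.0},
    {"x": 0.001, "y": 0, "z": 0.038, "ax": 0, "ay": 0, "az": 0, "gripper": 0.0}
  ]
}}

```text
time: 22.88
tcp_pos: [0.4407, -0.33, 0.0296]
orientation: [0.0, 1.0, 0.003, 0.001]
wrist_force: [0.2, 0.1, -2.1]
gripper_width: 0.46
grip_force: 61.5
```

{"fn": "send_rows", "kwargs": {
  "plan": [
    {"x": 0, "y": 0, "z": 0, "ax": 0, "ay": 0, "az": 0, "gripper": 0.053},
    {"x": 0, "y": 0, "z": 0, "ax": 0, "ay": 0, "az": 0, "gripper": 0.053},
    {"x": 0, "y": 0, "z": 0, "ax": 0, "ay": 0, "az": 0, "gripper": 0.053},
    {"x": 0, "y": 0, "z": -0.02, "ax": 0, "ay": 0, "az": 0, "gripper": 0.053},
    {"x": 0, "y": 0, "z": -0.05, "ax": 0, "ay": 0, "az": 0, "gripper": 0.053},
    {"x": 0, "y": 0, "z": -0.09, "ax": 0, "ay": 0, "az": 0, "gripper": 0.053},
    {"x": 0, "y": 0, "z": -0.13, "ax": 0, "ay": 0, "az": 0, "gripper": 0.053},
    {"x": 0, "y": 0, "z": -0.145, "ax": 0, "ay": 0, "az": 0, "gripper": 0.053}
  ]
}}

```text
time: 23.55
tcp_pos: [0.4408, -0.3307, 0.1786]
orientation: [0.002, 1.0, 0.003, 0.002]
wrist_force: [0.8, 0.0, 0.7]
gripper_width: 0.619
grip_force: 0.0
```

{"fn": "send_rows", "kwargs": {
  "plan": [
    {"x": 0.08, "y": -0.25, "z": 0, "ax": 0, "ay": 0, "az": -0.02, "gripper": 0.054},
    {"x": 0.08, "y": -0.25, "z": 0, "ax": 0, "ay": 0, "az": -0.02, "gripper": 0.054},
    {"x": 0.08, "y": -0.25, "z": 0, "ax": 0, "ay": 0, "az": -0.02, "gripper": 0.054},
    {"x": 0.08, "y": -0.25, "z": 0, "ax": 0, "ay": 0, "az": -0.02, "gripper": 0.054},
    {"x": 0.08, "y": -0.25, "z": 0, "ax": 0, "ay": 0, "az": -0.02, "gripper": 0.054},
    {"x": 0.08, "y": -0.25, "z": 0, "ax": 0, "ay": 0, "az": -0.02, "gripper": 0.054},
    {"x": 0.08, "y": -0.25, "z": 0, "ax": 0, "ay": 0, "az": -0.02, "gripper": 0.054},
    {"x": 0.08, "y": -0.25, "z": 0, "ax": 0, "ay": 0, "az": -0.02, "gripper": 0.054}
  ]
}}

```text
time: 24.22
tcp_pos: [0.5197, -0.0753, 0.1737]
orientation: [-0.001, 1.0, 0.016, 0.0]
wrist_force: [-0.4, -0.1, -0.2]
gripper_width: 0.632
grip_force: 0.0
```

```bash
python3 - <<'E'
from lab import *
chain((.599,.279,.17,-87.5),(.599,.279,.1,-87.5),(.599,.279,.018,-87.5))
s=cams.snapshot("scene");t=cams.snapshot("top")
cv2.imwrite("pics/c10.png",np.hstack([cv2.resize(s[145:245,205:305],None,fx=4,fy=4,interpolation=2),cv2.resize(t[160:260,350:450],None,fx=4,fy=4,interpolation=2)]))
# predicted outlines of the top faces in crop pixels
for nm,y in(("1a",-.4),("1b",-.33)):
    P=[(.4405+a,y+b,.056) for a,b in((.052,.02),(.052,-.02),(-.052,-.02),(-.052,.02))]
    print(nm,"scene",((proj("scene",P)-[205,145])*4).round().tolist(),"top",((proj("top",P)-[350,160])*4+[400,0]).round().tolist())
E
```

```text
t 24.22 tcp [ 0.5197 -0.0753  0.1737] phi -88.21 w 0.054 F [-0.4 -0.1 -0.2] grip 0.0
(0.599, 0.279, 0.17, -87.5) shift [ 0.0903 -0.3516  0.0043] turn [-0.0015 -0.0007 -0.0123]
(0.599, 0.279, 0.1, -87.5) shift [0.   0.   0.07] turn [0. 0. 0.]
(0.599, 0.279, 0.018, -87.5) shift [0.    0.    0.082] turn [0. 0. 0.]
1a scene [[144.0, 185.0], [107.0, 175.0], [173.0, 124.0], [209.0, 133.0]] top [[643.0, 149.0], [690.0, 145.0], [707.0, 267.0], [659.0, 272.0]]
1b scene [[211.0, 202.0], [172.0, 192.0], [236.0, 139.0], [274.0, 148.0]] top [[560.0, 157.0], [607.0, 152.0], [623.0, 275.0], [575.0, 280.0]]
```

View pics/c10.png

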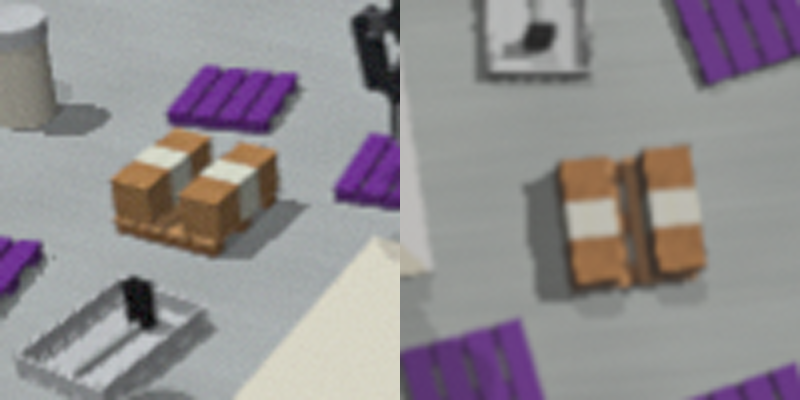

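Layer 1 is good: in the top crop the cartons are at (590,220) and (675,210), matching the predicted outlines, with the middle open. Next is carton C.

{"fn": "send_rows", "kwargs": {
  "plan": [
    {"x": 0.09, "y": -0.35, "z": 0, "ax": 0, "ay": 0, "az": -0.012, "gripper": 0.054},
    {"x": 0.09, "y": -0.35, "z": 0, "ax": 0, "ay": 0, "az": -0.012, "gripper": 0.054},
    {"x": 0.09, "y": -0.35, "z": 0, "ax": 0, "ay": 0, "az": -0.012, "gripper": 0.054},
    {"x": 0.09, "y": -0.35, "z": 0, "ax": 0, "ay": 0, "az": -0.012, "gripper": 0.054},
    {"x": 0.09, "y": -0.35, "z": 0, "ax": 0, "ay": 0, "az": -0.012, "gripper": 0.054},
    {"x": 0.09, "y": -0.35, "z": 0, "ax": 0, "ay": 0, "az": -0.012, "gripper": 0.054},
    {"x": 0.09, "y": -0.35, "z": 0, "ax": 0, "ay": 0, "az": -0.012, "gripper": 0.054},
    {"x": 0.09, "y": -0.35, "z": 0, "ax": 0, "ay": 0, "az": -0.012, "gripper": 0.054}
  ]
}}

```text
time: 24.98
tcp_pos: [0.5941, 0.2462, 0.1743]
orientation: [0.0, 1.0, 0.018, 0.001]
wrist_force: [1.6, -0.6, 0.2]
gripper_width: 0.634
grip_force: 0.0
```

{"fn": "send_rows", "kwargs": {
  "plan": [
    {"x": 0, "y": 0, "z": 0.0, "ax": 0, "ay": 0, "az": 0, "gripper": 0.054},
    {"x": 0, "y": 0, "z": 0.03, "ax": 0, "ay": 0, "az": 0, "gripper": 0.054},
    {"x": 0, "y": 0, "z": 0.06, "ax": 0, "ay": 0, "az": 0, "gripper": 0.054},
    {"x": 0, "y": 0, "z": 0.08, "ax": 0, "ay": 0, "az": 0, "gripper": 0.054},
    {"x": 0, "y": 0, "z": 0.08, "ax": 0, "ay": 0, "az": 0, "gripper": 0.054},
    {"x": 0, "y": 0, "z": 0.08, "ax": 0, "ay": 0, "az": 0, "gripper": 0.054}
  ]
}}

```text
time: 25.48
tcp_pos: [0.594, 0.2441, 0.0942]
orientation: [0.0, 1.0, 0.018, 0.0]
wrist_force: [0.8, 0.8, 0.4]
gripper_width: 0.627
grip_force: 0.0
```

```bash
python3 - <<'E'
from lab import *
chain((.599,.2795,.018,-87.5))
E
```

```text
t 25.48 tcp [0.594  0.2441 0.0942] phi -87.93 w 0.0535 F [0.8 0.8 0.4] grip 0.0
(0.599, 0.2795, 0.018, -87.5) shift [ 0.0063 -0.0352  0.0762] turn [ 0.0008 -0.0003 -0.0075]
```

{"fn": "send_rows", "kwargs": {
  "plan": [
    {"x": 0.006, "y": -0.035, "z": 0.0, "ax": 0, "ay": 0, "az": -0.007, "gripper": 0.054},
    {"x": 0.006, "y": -0.035, "z": 0.0, "ax": 0, "ay": 0, "az": -0.007, "gripper": 0.054},
    {"x": 0.006, "y": -0.035, "z": 0.01, "ax": 0, "ay": 0, "az": -0.007, "gripper": 0.054},
    {"x": 0.006, "y": -0.035, "z": 0.035, "ax": 0, "ay": 0, "az": -0.007, "gripper": 0.054},
    {"x": 0.006, "y": -0.035, "z": 0.06, "ax": 0, "ay": 0, "az": -0.007, "gripper": 0.054},
    {"x": 0.006, "y": -0.035, "z": 0.076, "ax": 0, "ay": 0, "az": -0.007, "gripper": 0.054},
    {"x": 0.006, "y": -0.035, "z": 0.076, "ax": 0, "ay": 0, "az": -0.007, "gripper": 0.054},
    {"x": 0.006, "y": -0.035, "z": 0.076, "ax": 0, "ay": 0, "az": -0.007, "gripper": 0.054}
  ]
}}

```text
time: 26.15
tcp_pos: [0.5988, 0.28, 0.0186]
orientation: [0.0, 1.0, 0.022, 0.001]
wrist_force: [-0.2, -0.5, 0.4]
gripper_width: 0.63
grip_force: 0.0
```

{"fn": "send_rows", "kwargs": {
  "plan": [
    {"x": 0, "y": 0, "z": 0, "ax": 0, "ay": 0, "az": 0, "gripper": 0.0},
    {"x": 0, "y": 0, "z": 0, "ax": 0, "ay": 0, "az": 0, "gripper": 0.0},
    {"x": 0, "y": 0, "z": 0, "ax": 0, "ay": 0, "az": 0, "gripper": 0.0},
    {"x": 0, "y": 0, "z": 0, "ax": 0, "ay": 0, "az": 0, "gripper": 0.0}
  ],
  "force": 60
}}

```text
time: 26.48
tcp_pos: [0.5993, 0.2803, 0.0199]
orientation: [-0.0, 1.0, 0.022, 0.002]
wrist_force: [-1.7, -3.9, 8.0]
gripper_width: 0.46
grip_force: 61.7
```

{"fn": "send_rows", "kwargs": {
  "plan": [
    {"x": 0, "y": 0, "z": -0.015, "ax": 0, "ay": 0, "az": 0, "gripper": 0.0},
    {"x": 0, "y": 0, "z": -0.04, "ax": 0, "ay": 0, "az": 0, "gripper": 0.0},
    {"x": 0, "y": 0, "z": -0.08, "ax": 0, "ay": 0, "az": 0, "gripper": 0.0},
    {"x": 0, "y": 0, "z": -0.12, "ax": 0, "ay": 0, "az": 0, "gripper": 0.0},
    {"x": 0, "y": 0, "z": -0.16, "ax": 0, "ay": 0, "az": 0, "gripper": 0.0},
    {"x": 0, "y": 0, "z": -0.17, "ax": 0, "ay": 0, "az": 0, "gripper": 0.0},
    {"x": 0, "y": 0, "z": -0.17, "ax": 0, "ay": 0, "az": 0, "gripper": 0.0}
  ]
}}

```text
time: 27.07
tcp_pos: [0.5993, 0.281, 0.1929]
orientation: [-0.001, 1.0, 0.022, 0.003]
wrist_force: [0.4, -0.9, -2.7]
gripper_width: 0.461
grip_force: 61.0
```

```bash
python3 - <<'E'
from lab import *
chain((.56,.08,.185,-60),(.5,-.17,.185,-15),(.4055,-.365,.185,0.3),(.4055,-.365,.07,0.3))
E
```

```text
t 27.07 tcp [0.5993 0.281  0.1929] phi -87.43 w 0.0393 F [ 0.4 -0.9 -2.7] grip 61.0
(0.56, 0.08, 0.185, -60) shift [-0.0483  0.199   0.0071] turn [-0.0007 -0.0068 -0.4787]
(0.5, -0.17, 0.185, -15) shift [-0.177   0.1865  0.    ] turn [ 0.      0.     -0.7854]
(0.4055, -0.365, 0.185, 0.3) shift [-0.2128 -0.0408  0.    ] turn [ 0.     0.    -0.267]
(0.4055, -0.365, 0.07, 0.3) shift [0.    0.    0.115] turn [0. 0. 0.]
```

{"fn": "send_rows", "kwargs": {
  "plan": [
    {"x": -0.006, "y": 0.025, "z": 0.002, "ax": 0, "ay": 0, "az": -0.06, "gripper": 0.0},
    {"x": -0.012, "y": 0.05, "z": 0.004, "ax": 0, "ay": 0, "az": -0.13, "gripper": 0.0},
    {"x": -0.02, "y": 0.08, "z": 0.006, "ax": 0, "ay": 0, "az": -0.2, "gripper": 0.0},
    {"x": -0.027, "y": 0.11, "z": 0.007, "ax": 0, "ay": 0, "az": -0.27, "gripper": 0.0},
    {"x": -0.034, "y": 0.14, "z": 0.007, "ax": 0, "ay": 0, "az": -0.34, "gripper": 0.0},
    {"x": -0.041, "y": 0.17, "z": 0.007, "ax": 0, "ay": 0, "az": -0.41, "gripper": 0.0},
    {"x": -0.048, "y": 0.199, "z": 0.007, "ax": 0, "ay": 0, "az": -0.479, "gripper": 0.0},
    {"x": -0.048, "y": 0.199, "z": 0.007, "ax": 0, "ay": 0, "az": -0.479, "gripper": 0.0}
  ]
}}

```text
time: 27.73
tcp_pos: [0.5582, 0.0738, 0.1816]
orientation: [0.001, 0.966, 0.258, -0.0]
wrist_force: [-0.0, -2.7, -1.5]
gripper_width: 0.462
grip_force: 60.9
```

{"fn": "send_rows", "kwargs": {
  "plan": [
    {"x": -0.022, "y": 0.023, "z": 0, "ax": 0, "ay": 0, "az": -0.1, "gripper": 0.0},
    {"x": -0.044, "y": 0.047, "z": 0, "ax": 0, "ay": 0, "az": -0.2, "gripper": 0.0},
    {"x": -0.066, "y": 0.07, "z": 0, "ax": 0, "ay": 0, "az": -0.3, "gripper": 0.0},
    {"x": -0.088, "y": 0.093, "z": 0, "ax": 0, "ay": 0, "az": -0.4, "gripper": 0.0},
    {"x": -0.11, "y": 0.117, "z": 0, "ax": 0, "ay": 0, "az": -0.5, "gripper": 0.0},
    {"x": -0.133, "y": 0.14, "z": 0, "ax": 0, "ay": 0, "az": -0.6, "gripper": 0.0},
    {"x": -0.155, "y": 0.163, "z": 0, "ax": 0, "ay": 0, "az": -0.7, "gripper": 0.0},
    {"x": -0.177, "y": 0.186, "z": 0, "ax": 0, "ay": 0, "az": -0.785, "gripper": 0.0}
  ]
}}

```text
time: 28.4
tcp_pos: [0.4981, -0.171, 0.1808]
orientation: [0.0, 0.792, 0.611, 0.0]
wrist_force: [0.3, -0.1, -1.2]
gripper_width: 0.457
grip_force: 61.0
```

```bash
python3 - <<'E'
from lab import *
chain((.4055,-.365,.185,0.3),(.4055,-.365,.0705,0.3))
labels("scene",cams.snapshot("scene"),"DE")
E
```

```text
t 28.4 tcp [ 0.4981 -0.171   0.1808] phi -14.74 w 0.039 F [ 0.3 -0.1 -1.2] grip 61.0
(0.4055, -0.365, 0.185, 0.3) shift [-0.2112 -0.0402 -0.0043] turn [ 0.0003 -0.0003 -0.2625]
(0.4055, -0.365, 0.0705, 0.3) shift [0.     0.     0.1145] turn [0. 0. 0.]
D scene exp [0.491  0.1375] label [0.4903 0.1391] n 88
E scene exp [0.485  0.2735] label [0.4861 0.2741] n 104
```

{"fn": "send_rows", "kwargs": {
  "plan": [
    {"x": -0.03, "y": -0.006, "z": 0, "ax": 0, "ay": 0, "az": -0.05, "gripper": 0.0},
    {"x": -0.065, "y": -0.012, "z": 0, "ax": 0, "ay": 0, "az": -0.1, "gripper": 0.0},
    {"x": -0.1, "y": -0.019, "z": 0, "ax": 0, "ay": 0, "az": -0.15, "gripper": 0.0},
    {"x": -0.135, "y": -0.026, "z": 0, "ax": 0, "ay": 0, "az": -0.2, "gripper": 0.0},
    {"x": -0.17, "y": -0.033, "z": 0, "ax": 0, "ay": 0, "az": -0.25, "gripper": 0.0},
    {"x": -0.2, "y": -0.04, "z": 0, "ax": 0, "ay": 0, "az": -0.263, "gripper": 0.0},
    {"x": -0.211, "y": -0.04, "z": 0, "ax": 0, "ay": 0, "az": -0.263, "gripper": 0.0},
    {"x": -0.211, "y": -0.04, "z": 0, "ax": 0, "ay": 0, "az": -0.263, "gripper": 0.0}
  ]
}}

```text
time: 29.12
tcp_pos: [0.404, -0.3655, 0.1806]
orientation: [0.0, 0.709, 0.706, -0.0]
wrist_force: [-0.7, 1.1, -1.6]
gripper_width: 0.456
grip_force: 61.0
```

{"fn": "send_rows", "kwargs": {
  "plan": [
    {"x": 0, "y": 0, "z": 0.02, "ax": 0, "ay": 0, "az": 0, "gripper": 0.0},
    {"x": 0, "y": 0, "z": 0.045, "ax": 0, "ay": 0, "az": 0, "gripper": 0.0},
    {"x": 0, "y": 0, "z": 0.065, "ax": 0, "ay": 0, "az": 0, "gripper": 0.0},
    {"x": 0, "y": 0, "z": 0.08, "ax": 0, "ay": 0, "az": 0, "gripper": 0.0},
    {"x": 0, "y": 0, "z": 0.08, "ax": 0, "ay": 0, "az": 0, "gripper": 0.0},
    {"x": 0, "y": 0, "z": 0.08, "ax": 0, "ay": 0, "az": 0, "gripper": 0.0}
  ]
}}

```text
time: 29.62
tcp_pos: [0.4061, -0.3621, 0.1007]
orientation: [-0.0, 0.707, 0.708, 0.0]
wrist_force: [0.3, -0.3, -0.9]
gripper_width: 0.459
grip_force: 61.0
```

```bash
python3 - <<'E'
from lab import *
chain((.4055,-.365,.0705,0.3))
E
```

```text
t 29.62 tcp [ 0.4061 -0.3621  0.1007] phi 0.08 w 0.0392 F [ 0.3 -0.3 -0.9] grip 61.0
(0.4055, -0.365, 0.0705, 0.3) shift [-0.0029 -0.0006  0.0302] turn [-0.0001 -0.0011 -0.0038]
```

{"fn": "send_rows", "kwargs": {
  "plan": [
    {"x": -0.003, "y": 0, "z": 0.012, "ax": 0, "ay": 0, "az": -0.003, "gripper": 0.0},
    {"x": -0.003, "y": 0, "z": 0.022, "ax": 0, "ay": 0, "az": -0.003, "gripper": 0.0},
    {"x": -0.003, "y": 0, "z": 0.028, "ax": 0, "ay": 0, "az": -0.003, "gripper": 0.0},
    {"x": -0.003, "y": 0, "z": 0.03, "ax": 0, "ay": 0, "az": -0.003, "gripper": 0.0},
    {"x": -0.003, "y": 0, "z": 0.03, "ax": 0, "ay": 0, "az": -0.003, "gripper": 0.0},
    {"x": -0.003, "y": 0, "z": 0.03, "ax": 0, "ay": 0, "az": -0.003, "gripper": 0.0}
  ]
}}

```text
time: 30.12
tcp_pos: [0.4058, -0.3662, 0.0708]
orientation: [0.0, 0.706, 0.708, 0.0]
wrist_force: [0.1, -0.8, -1.2]
gripper_width: 0.457
grip_force: 61.0
```

{"fn": "send_rows", "kwargs": {
  "plan": [
    {"x": 0, "y": 0, "z": 0, "ax": 0, "ay": 0, "az": 0, "gripper": 0.053},
    {"x": 0, "y": 0, "z": 0, "ax": 0, "ay": 0, "az": 0, "gripper": 0.053},
    {"x": 0, "y": 0, "z": 0, "ax": 0, "ay": 0, "az": 0, "gripper": 0.053},
    {"x": 0, "y": 0, "z": -0.02, "ax": 0, "ay": 0, "az": 0, "gripper": 0.053},
    {"x": 0, "y": 0, "z": -0.05, "ax": 0, "ay": 0, "az": 0, "gripper": 0.053},
    {"x": 0, "y": 0, "z": -0.09, "ax": 0, "ay": 0, "az": 0, "gripper": 0.053},
    {"x": 0, "y": 0, "z": -0.11, "ax": 0, "ay": 0, "az": 0, "gripper": 0.053},
    {"x": 0, "y": 0, "z": -0.11, "ax": 0, "ay": 0, "az": 0, "gripper": 0.053}
  ]
}}

```text
time: 30.78
tcp_pos: [0.4067, -0.3673, 0.185]
orientation: [0.003, 0.706, 0.708, 0.001]
wrist_force: [1.1, -0.5, 0.4]
gripper_width: 0.621
grip_force: 0.0
```

```bash
python3 - <<'E'
from lab import *
chain((.49,-.16,.18,-45),(.49,.1385,.18,-87.5))
E
```

```text
t 30.78 tcp [ 0.4067 -0.3673  0.185 ] phi 0.22 w 0.053 F [ 1.1 -0.5  0.4] grip 0.0
(0.49, -0.16, 0.18, -45) shift [0.207  0.084  0.0047] turn [0.0068 0.0016 0.7892]
(0.49, 0.1385, 0.18, -87.5) shift [ 0.2111 -0.2111  0.    ] turn [0.     0.     0.7418]
```

{"fn": "send_rows", "kwargs": {
  "plan": [
    {"x": 0.207, "y": 0.084, "z": 0.004, "ax": 0.003, "ay": 0, "az": 0.789, "gripper": 0.054},
    {"x": 0.207, "y": 0.084, "z": 0.004, "ax": 0.003, "ay": 0, "az": 0.789, "gripper": 0.054},
    {"x": 0.207, "y": 0.084, "z": 0.004, "ax": 0.003, "ay": 0, "az": 0.789, "gripper": 0.054},
    {"x": 0.207, "y": 0.084, "z": 0.004, "ax": 0.003, "ay": 0, "az": 0.789, "gripper": 0.054},
    {"x": 0.207, "y": 0.084, "z": 0.004, "ax": 0.003, "ay": 0, "az": 0.789, "gripper": 0.054},
    {"x": 0.207, "y": 0.084, "z": 0.004, "ax": 0.003, "ay": 0, "az": 0.789, "gripper": 0.054},
    {"x": 0.207, "y": 0.084, "z": 0.004, "ax": 0.003, "ay": 0, "az": 0.789, "gripper": 0.054},
    {"x": 0.207, "y": 0.084, "z": 0.004, "ax": 0.003, "ay": 0, "az": 0.789, "gripper": 0.054}
  ]
}}

```text
time: 31.45
tcp_pos: [0.4891, -0.1577, 0.1765]
orientation: [-0.001, 0.924, 0.383, -0.001]
wrist_force: [0.3, -0.3, 0.8]
gripper_width: 0.628
grip_force: 0.0
```

{"fn": "send_rows", "kwargs": {
  "plan": [
    {"x": 0.211, "y": -0.211, "z": 0, "ax": 0, "ay": 0, "az": 0.742, "gripper": 0.054},
    {"x": 0.211, "y": -0.211, "z": 0, "ax": 0, "ay": 0, "az": 0.742, "gripper": 0.054},
    {"x": 0.211, "y": -0.211, "z": 0, "ax": 0, "ay": 0, "az": 0.742, "gripper": 0.054},
    {"x": 0.211, "y": -0.211, "z": 0, "ax": 0, "ay": 0, "az": 0.742, "gripper": 0.054},
    {"x": 0.211, "y": -0.211, "z": 0, "ax": 0, "ay": 0, "az": 0.742, "gripper": 0.054},
    {"x": 0.211, "y": -0.211, "z": 0, "ax": 0, "ay": 0, "az": 0.742, "gripper": 0.054},
    {"x": 0.211, "y": -0.211, "z": 0, "ax": 0, "ay": 0, "az": 0.742, "gripper": 0.054},
    {"x": 0.211, "y": -0.211, "z": 0, "ax": 0, "ay": 0, "az": 0.742, "gripper": 0.054}
  ]
}}

```text
time: 32.12
tcp_pos: [0.4878, 0.1458, 0.1762]
orientation: [-0.001, 1.0, 0.026, -0.002]
wrist_force: [-0.1, 0.8, -0.8]
gripper_width: 0.634
grip_force: 0.0
```

{"fn": "send_rows", "kwargs": {
  "plan": [
    {"x": 0, "y": 0, "z": 0.03, "ax": 0, "ay": 0, "az": 0, "gripper": 0.054},
    {"x": 0, "y": 0, "z": 0.06, "ax": 0, "ay": 0, "az": 0, "gripper": 0.054},
    {"x": 0, "y": 0, "z": 0.08, "ax": 0, "ay": 0, "az": 0, "gripper": 0.054},
    {"x": 0, "y": 0, "z": 0.08, "ax": 0, "ay": 0, "az": 0, "gripper": 0.054},
    {"x": 0, "y": 0, "z": 0.08, "ax": 0, "ay": 0, "az": 0, "gripper": 0.054}
  ]
}}

```text
time: 32.53
tcp_pos: [0.4885, 0.1385, 0.0972]
orientation: [-0.0, 1.0, 0.022, -0.002]
wrist_force: [0.9, -0.9, 0.8]
gripper_width: 0.633
grip_force: 0.0
```

```bash
python3 - <<'E'
from lab import *
chain((.49,.138,.018,-87.5))
s=cams.snapshot("scene");labels("scene",s,"DE");t=cams.snapshot("top")
cv2.imwrite("pics/s13.png",s);cv2.imwrite("pics/t13.png",t)
stack("scene",s,.096,(.4055,-.365),"y","2a");stack("top",t,.096,(.4055,-.365),"y","2a")
def orange(img):
    h=cv2.cvtColor(img,cv2.COLOR_BGR2HSV);return ((h[...,0]<20)&(h[...,1]>90)&(h[...,2]>60)).astype(np.uint8)
m=np.zeros((400,640),np.uint8);m[160:260,350:450]=orange(t)[160:260,350:450]
x,y=np.nonzero(m.any(0))[0],np.nonzero(m.any(1))[0];print("stack bbox top",x.min(),x.max(),y.min(),y.max())
P=lambda c,z,a,b:proj("top",[(c[0]+i*a,c[1]+j*b,z) for i in(-1,1) for j in(-1,1)])
q=np.r_[P((.4055,-.365),.096,.02,.052),P((.4405,-.365),.056,.052,.055),P((.4405,-.365),.016,.055,.055)];print("expected",q.min(0).round(1),q.max(0).round(1))
E
```

```text
t 32.53 tcp [0.4885 0.1385 0.0972] phi -87.49 w 0.054 F [ 0.9 -0.9  0.8] grip 0.0
(0.49, 0.138, 0.018, -87.5) shift [0.0017 0.0006 0.0792] turn [-0.0007  0.0031  0.0002]
D scene exp [0.491  0.1375] label [0.4929 0.1376] n 75
E scene exp [0.485  0.2735] label [0.4861 0.2747] n 55
2a scene exp [ 0.406 -0.365] label [ 0.4136 -0.3623] n 65
2a top exp [ 0.406 -0.365] label [ 0.4084 -0.3666] n 137
stack bbox top 390 428 197 230
expected [388.2 196.3] [428.7 232.5]
```

{"fn": "send_rows", "kwargs": {
  "plan": [
    {"x": 0.001, "y": 0, "z": 0.03, "ax": 0, "ay": 0.003, "az": 0, "gripper": 0.054},
    {"x": 0.001, "y": 0, "z": 0.055, "ax": 0, "ay": 0.003, "az": 0, "gripper": 0.054},
    {"x": 0.001, "y": 0, "z": 0.072, "ax": 0, "ay": 0.003, "az": 0, "gripper": 0.054},
    {"x": 0.001, "y": 0, "z": 0.079, "ax": 0, "ay": 0.003, "az": 0, "gripper": 0.054},
    {"x": 0.001, "y": 0, "z": 0.079, "ax": 0, "ay": 0.003, "az": 0, "gripper": 0.054},
    {"x": 0.001, "y": 0, "z": 0.079, "ax": 0, "ay": 0.003, "az": 0, "gripper": 0.054}
  ]
}}

```text
time: 33.13
tcp_pos: [0.49, 0.1397, 0.0194]
orientation: [-0.001, 1.0, 0.022, 0.001]
wrist_force: [0.3, -0.5, 0.9]
gripper_width: 0.637
grip_force: 0.0
```

{"fn": "send_rows", "kwargs": {
  "plan": [
    {"x": 0, "y": 0, "z": 0, "ax": 0, "ay": 0, "az": 0, "gripper": 0.0},
    {"x": 0, "y": 0, "z": 0, "ax": 0, "ay": 0, "az": 0, "gripper": 0.0},
    {"x": 0, "y": 0, "z": 0, "ax": 0, "ay": 0, "az": 0, "gripper": 0.0},
    {"x": 0, "y": 0, "z": 0, "ax": 0, "ay": 0, "az": 0, "gripper": 0.0}
  ],
  "force": 60
}}

```text
time: 33.47
tcp_pos: [0.4901, 0.1393, 0.0197]
orientation: [-0.0, 1.0, 0.022, 0.002]
wrist_force: [-1.6, -5.1, 13.4]
gripper_width: 0.457
grip_force: 61.1
```

{"fn": "send_rows", "kwargs": {
  "plan": [
    {"x": 0, "y": 0, "z": -0.015, "ax": 0, "ay": 0, "az": 0, "gripper": 0.0},
    {"x": 0, "y": 0, "z": -0.04, "ax": 0, "ay": 0, "az": 0, "gripper": 0.0},
    {"x": 0, "y": 0, "z": -0.08, "ax": 0, "ay": 0, "az": 0, "gripper": 0.0},
    {"x": 0, "y": 0, "z": -0.12, "ax": 0, "ay": 0, "az": 0, "gripper": 0.0},
    {"x": 0, "y": 0, "z": -0.16, "ax": 0, "ay": 0, "az": 0, "gripper": 0.0},
    {"x": 0, "y": 0, "z": -0.17, "ax": 0, "ay": 0, "az": 0, "gripper": 0.0},
    {"x": 0, "y": 0, "z": -0.17, "ax": 0, "ay": 0, "az": 0, "gripper": 0.0}
  ]
}}

```text
time: 34.05
tcp_pos: [0.4901, 0.1399, 0.1916]
orientation: [-0.001, 1.0, 0.022, 0.003]
wrist_force: [-0.2, 0.2, -0.9]
gripper_width: 0.454
grip_force: 61.3
```

```bash
python3 - <<'E'
from lab import *
chain((.5,-.05,.19,-60),(.5,-.22,.19,-15),(.4755,-.365,.19,0.3),(.4755,-.365,.0705,0.3))
E
```

```text
t 34.05 tcp [0.4901 0.1399 0.1916] phi -87.46 w 0.0388 F [-0.2  0.2 -0.9] grip 61.3
(0.5, -0.05, 0.19, -60) shift [0.0015 0.1902 0.001 ] turn [-0.0014 -0.0065 -0.4792]
(0.5, -0.22, 0.19, -15) shift [-0.085   0.1472  0.    ] turn [ 0.      0.     -0.7854]
(0.4755, -0.365, 0.19, 0.3) shift [-0.1464  0.0139  0.    ] turn [ 0.     0.    -0.267]
(0.4755, -0.365, 0.0705, 0.3) shift [0.     0.     0.1195] turn [0. 0. 0.]
```

{"fn": "send_rows", "kwargs": {
  "plan": [
    {"x": 0, "y": 0.024, "z": 0, "ax": 0, "ay": 0, "az": -0.06, "gripper": 0.0},
    {"x": 0, "y": 0.05, "z": 0, "ax": 0, "ay": 0, "az": -0.13, "gripper": 0.0},
    {"x": 0, "y": 0.08, "z": 0, "ax": 0, "ay": 0, "az": -0.2, "gripper": 0.0},
    {"x": 0, "y": 0.11, "z": 0, "ax": 0, "ay": 0, "az": -0.27, "gripper": 0.0},
    {"x": 0, "y": 0.14, "z": 0, "ax": 0, "ay": 0, "az": -0.34, "gripper": 0.0},
    {"x": 0, "y": 0.17, "z": 0, "ax": 0, "ay": 0, "az": -0.41, "gripper": 0.0},
    {"x": 0.001, "y": 0.19, "z": 0, "ax": 0, "ay": 0, "az": -0.479, "gripper": 0.0},
    {"x": 0.001, "y": 0.19, "z": 0, "ax": 0, "ay": 0, "az": -0.479, "gripper": 0.0}
  ]
}}

```text
time: 34.72
tcp_pos: [0.4981, -0.0545, 0.1878]
orientation: [0.0, 0.966, 0.258, 0.0]
wrist_force: [0.1, -0.5, -1.1]
gripper_width: 0.457
grip_force: 61.2
```

{"fn": "send_rows", "kwargs": {
  "plan": [
    {"x": -0.01, "y": 0.018, "z": 0, "ax": 0, "ay": 0, "az": -0.1, "gripper": 0.0},
    {"x": -0.021, "y": 0.037, "z": 0, "ax": 0, "ay": 0, "az": -0.2, "gripper": 0.0},
    {"x": -0.032, "y": 0.055, "z": 0, "ax": 0, "ay": 0, "az": -0.3, "gripper": 0.0},
    {"x": -0.043, "y": 0.074, "z": 0, "ax": 0, "ay": 0, "az": -0.4, "gripper": 0.0},
    {"x": -0.053, "y": 0.092, "z": 0, "ax": 0, "ay": 0, "az": -0.5, "gripper": 0.0},
    {"x": -0.064, "y": 0.11, "z": 0, "ax": 0, "ay": 0, "az": -0.6, "gripper": 0.0},
    {"x": -0.075, "y": 0.129, "z": 0, "ax": 0, "ay": 0, "az": -0.7, "gripper": 0.0},
    {"x": -0.085, "y": 0.147, "z": 0, "ax": 0, "ay": 0, "az": -0.785, "gripper": 0.0}
  ]
}}

```text
time: 35.38
tcp_pos: [0.498, -0.2204, 0.1872]
orientation: [-0.001, 0.792, 0.61, 0.001]
wrist_force: [0.2, 1.1, -0.4]
gripper_width: 0.46
grip_force: 61.2
```

{"fn": "send_rows", "kwargs": {
  "plan": [
    {"x": -0.028, "y": 0.003, "z": 0, "ax": 0, "ay": 0, "az": -0.05, "gripper": 0.0},
    {"x": -0.056, "y": 0.006, "z": 0, "ax": 0, "ay": 0, "az": -0.1, "gripper": 0.0},
    {"x": -0.084, "y": 0.009, "z": 0, "ax": 0, "ay": 0, "az": -0.15, "gripper": 0.0},
    {"x": -0.112, "y": 0.012, "z": 0, "ax": 0, "ay": 0, "az": -0.2, "gripper": 0.0},
    {"x": -0.135, "y": 0.014, "z": 0, "ax": 0, "ay": 0, "az": -0.25, "gripper": 0.0},
    {"x": -0.146, "y": 0.014, "z": 0, "ax": 0, "ay": 0, "az": -0.267, "gripper": 0.0},
    {"x": -0.146, "y": 0.014, "z": 0, "ax": 0, "ay": 0, "az": -0.267, "gripper": 0.0},
    {"x": -0.146, "y": 0.014, "z": 0, "ax": 0, "ay": 0, "az": -0.267, "gripper": 0.0}
  ]
}}

```text
time: 36.05
tcp_pos: [0.4738, -0.364, 0.1868]
orientation: [-0.001, 0.706, 0.708, 0.001]
wrist_force: [-0.2, 1.1, -0.5]
gripper_width: 0.454
grip_force: 61.2
```

```bash
python3 - <<'E'
from lab import *
chain((.4755,-.365,.0705,0.3))
s=cams.snapshot("scene");labels("scene",s,"E")
cv2.imwrite("pics/s14.png",s)
E
```

```text
t 36.05 tcp [ 0.4738 -0.364   0.1868] phi 0.16 w 0.0387 F [-0.2  1.1 -0.5] grip 61.2
(0.4755, -0.365, 0.0705, 0.3) shift [-0.0014  0.0017  0.1163] turn [ 0.0005 -0.0027 -0.0025]
E scene exp [0.485  0.2735] label [0.4861 0.274 ] n 105
```

{"fn": "send_rows", "kwargs": {
  "plan": [
    {"x": -0.001, "y": 0.002, "z": 0.025, "ax": 0, "ay": 0, "az": 0, "gripper": 0.0},
    {"x": -0.001, "y": 0.002, "z": 0.05, "ax": 0, "ay": 0, "az": 0, "gripper": 0.0},
    {"x": -0.001, "y": 0.002, "z": 0.075, "ax": 0, "ay": 0, "az": 0, "gripper": 0.0},
    {"x": -0.001, "y": 0.002, "z": 0.092, "ax": 0, "ay": 0, "az": 0, "gripper": 0.0},
    {"x": -0.001, "y": 0.002, "z": 0.104, "ax": 0, "ay": 0, "az": 0, "gripper": 0.0},
    {"x": -0.001, "y": 0.002, "z": 0.112, "ax": 0, "ay": 0, "az": 0, "gripper": 0.0},
    {"x": -0.001, "y": 0.002, "z": 0.112, "ax": 0, "ay": 0, "az": 0, "gripper": 0.0},
    {"x": -0.001, "y": 0.002, "z": 0.112, "ax": 0, "ay": 0, "az": 0, "gripper": 0.0}
  ]
}}

```text
time: 36.77
tcp_pos: [0.4763, -0.3653, 0.076]
orientation: [0.0, 0.706, 0.709, 0.001]
wrist_force: [0.8, -0.1, -0.6]
gripper_width: 0.458
grip_force: 61.3
```

```bash
python3 - <<'E'
from lab import *
chain((.4755,-.365,.0705,0.3))
E
```

```text
t 36.77 tcp [ 0.4763 -0.3653  0.076 ] phi 0.24 w 0.0391 F [ 0.8 -0.1 -0.6] grip 61.3
(0.4755, -0.365, 0.0705, 0.3) shift [ 0.0003 -0.0008  0.0055] turn [ 0.0015 -0.0011 -0.0011]
```

{"fn": "send_rows", "kwargs": {
  "plan": [
    {"x": 0, "y": -0.001, "z": 0.003, "ax": 0, "ay": 0, "az": 0, "gripper": 0.0},
    {"x": 0, "y": -0.001, "z": 0.005, "ax": 0, "ay": 0, "az": 0, "gripper": 0.0},
    {"x": 0, "y": -0.001, "z": 0.005, "ax": 0, "ay": 0, "az": 0, "gripper": 0.0},
    {"x": 0, "y": -0.001, "z": 0.005, "ax": 0, "ay": 0, "az": 0, "gripper": 0.0}
  ]
}}

```text
time: 37.1
tcp_pos: [0.475, -0.3656, 0.0708]
orientation: [0.0, 0.706, 0.708, 0.001]
wrist_force: [-0.6, -0.0, -0.6]
gripper_width: 0.457
grip_force: 61.3
```

{"fn": "send_rows", "kwargs": {
  "plan": [
    {"x": 0, "y": 0, "z": 0, "ax": 0, "ay": 0, "az": 0, "gripper": 0.052},
    {"x": 0, "y": 0, "z": 0, "ax": 0, "ay": 0, "az": 0, "gripper": 0.052},
    {"x": 0, "y": 0, "z": 0, "ax": 0, "ay": 0, "az": 0, "gripper": 0.052},
    {"x": 0, "y": 0, "z": -0.02, "ax": 0, "ay": 0, "az": 0, "gripper": 0.052},
    {"x": 0, "y": 0, "z": -0.05, "ax": 0, "ay": 0, "az": 0, "gripper": 0.053},
    {"x": 0, "y": 0, "z": -0.09, "ax": 0, "ay": 0, "az": 0, "gripper": 0.053},
    {"x": 0, "y": 0, "z": -0.12, "ax": 0, "ay": 0, "az": 0, "gripper": 0.053},
    {"x": 0, "y": 0, "z": -0.12, "ax": 0, "ay": 0, "az": 0, "gripper": 0.053}
  ]
}}

```text
time: 37.77
tcp_pos: [0.4763, -0.367, 0.1963]
orientation: [0.004, 0.706, 0.708, 0.001]
wrist_force: [0.3, -0.6, -0.1]
gripper_width: 0.623
grip_force: 0.0
```

```bash
python3 - <<'E'
from lab import *
chain((.51,-.13,.185,-45),(.51,.1,.185,-87.5),(.4858,.274,.18,-87.5))
E
```

```text
t 37.77 tcp [ 0.4763 -0.367   0.1963] phi 0.22 w 0.0532 F [ 0.3 -0.6 -0.1] grip 0.0
(0.51, -0.13, 0.185, -45) shift [0.2369 0.0345 0.0107] turn [8.300e-03 4.000e-04 7.892e-01]
(0.51, 0.1, 0.185, -87.5) shift [ 0.1626 -0.1626  0.    ] turn [0.     0.     0.7418]
(0.4858, 0.274, 0.18, -87.5) shift [-0.0166 -0.1749  0.005 ] turn [0. 0. 0.]
```

{"fn": "send_rows", "kwargs": {
  "plan": [
    {"x": 0.237, "y": 0.034, "z": 0.008, "ax": 0.003, "ay": 0, "az": 0.789, "gripper": 0.054},
    {"x": 0.237, "y": 0.034, "z": 0.008, "ax": 0.003, "ay": 0, "az": 0.789, "gripper": 0.054},
    {"x": 0.237, "y": 0.034, "z": 0.008, "ax": 0.003, "ay": 0, "az": 0.789, "gripper": 0.054},
    {"x": 0.237, "y": 0.034, "z": 0.008, "ax": 0.003, "ay": 0, "az": 0.789, "gripper": 0.054},
    {"x": 0.237, "y": 0.034, "z": 0.008, "ax": 0.003, "ay": 0, "az": 0.789, "gripper": 0.054},
    {"x": 0.237, "y": 0.034, "z": 0.008, "ax": 0.003, "ay": 0, "az": 0.789, "gripper": 0.054},
    {"x": 0.237, "y": 0.034, "z": 0.008, "ax": 0.003, "ay": 0, "az": 0.789, "gripper": 0.054},
    {"x": 0.237, "y": 0.034, "z": 0.008, "ax": 0.003, "ay": 0, "az": 0.789, "gripper": 0.054}
  ]
}}

```text
time: 38.43
tcp_pos: [0.5083, -0.1265, 0.1828]
orientation: [-0.002, 0.924, 0.383, -0.0]
wrist_force: [-0.4, -1.0, 0.6]
gripper_width: 0.631
grip_force: 0.0
```

{"fn": "send_rows", "kwargs": {
  "plan": [
    {"x": 0.163, "y": -0.163, "z": 0, "ax": 0, "ay": 0, "az": 0.742, "gripper": 0.054},
    {"x": 0.163, "y": -0.163, "z": 0, "ax": 0, "ay": 0, "az": 0.742, "gripper": 0.054},
    {"x": 0.163, "y": -0.163, "z": 0, "ax": 0, "ay": 0, "az": 0.742, "gripper": 0.054},
    {"x": 0.163, "y": -0.163, "z": 0, "ax": 0, "ay": 0, "az": 0.742, "gripper": 0.054},
    {"x": 0.163, "y": -0.163, "z": 0, "ax": 0, "ay": 0, "az": 0.742, "gripper": 0.054},
    {"x": 0.163, "y": -0.163, "z": 0, "ax": 0, "ay": 0, "az": 0.742, "gripper": 0.054},
    {"x": 0.163, "y": -0.163, "z": 0, "ax": 0, "ay": 0, "az": 0.742, "gripper": 0.054},
    {"x": 0.163, "y": -0.163, "z": 0, "ax": 0, "ay": 0, "az": 0.742, "gripper": 0.054}
  ]
}}

```text
time: 39.1
tcp_pos: [0.5079, 0.1019, 0.1833]
orientation: [-0.001, 1.0, 0.024, -0.001]
wrist_force: [-0.3, -0.5, -0.5]
gripper_width: 0.631
grip_force: 0.0
```

{"fn": "send_rows", "kwargs": {
  "plan": [
    {"x": -0.017, "y": -0.175, "z": 0, "ax": 0, "ay": 0, "az": 0, "gripper": 0.054},
    {"x": -0.017, "y": -0.175, "z": 0, "ax": 0, "ay": 0, "az": 0, "gripper": 0.054},
    {"x": -0.017, "y": -0.175, "z": 0, "ax": 0, "ay": 0, "az": 0, "gripper": 0.054},
    {"x": -0.017, "y": -0.175, "z": 0.0, "ax": 0, "ay": 0, "az": 0, "gripper": 0.054},
    {"x": -0.017, "y": -0.175, "z": 0.03, "ax": 0, "ay": 0, "az": 0, "gripper": 0.054},
    {"x": -0.017, "y": -0.175, "z": 0.06, "ax": 0, "ay": 0, "az": 0, "gripper": 0.054},
    {"x": -0.017, "y": -0.175, "z": 0.08, "ax": 0, "ay": 0, "az": 0, "gripper": 0.054},
    {"x": -0.017, "y": -0.175, "z": 0.08, "ax": 0, "ay": 0, "az": 0, "gripper": 0.054}
  ]
}}

```text
time: 39.77
tcp_pos: [0.4826, 0.2739, 0.101]
orientation: [-0.0, 1.0, 0.022, -0.003]
wrist_force: [-0.6, -0.4, -1.3]
gripper_width: 0.63
grip_force: 0.0
```

```bash
python3 - <<'E'
from lab import *
chain((.4858,.274,.018,-87.5))
s=cams.snapshot("scene");labels("scene",s,"E");t=cams.snapshot("top")
cv2.imwrite("pics/c11.png",np.hstack([cv2.resize(s[125:225,205:305],None,fx=4,fy=4,interpolation=2),cv2.resize(t[160:260,350:450],None,fx=4,fy=4,interpolation=2)]))
for nm,x in(("2a",.4055),("2b",.4755)):
    P=[(x+a,-.365+b,.096) for a,b in((.02,.052),(.02,-.052),(-.02,-.052),(-.02,.052))]
    print(nm,"scene",((proj("scene",P)-[205,125])*4).round().tolist(),"top",((proj("top",P)-[350,160])*4+[400,0]).round().tolist())
E
```

```text
t 39.77 tcp [0.4826 0.2739 0.101 ] phi -87.48 w 0.0538 F [-0.6 -0.4 -1.3] grip 0.0
(0.4858, 0.274, 0.018, -87.5) shift [0.0036 0.0001 0.0829] turn [-0.0002  0.0054  0.0003]
E scene exp [0.485  0.2735] label [0.4878 0.2724] n 88
2a scene [[245.0, 207.0], [148.0, 184.0], [173.0, 166.0], [269.0, 187.0]] top [[581.0, 227.0], [708.0, 215.0], [715.0, 264.0], [587.0, 276.0]]
2b scene [[201.0, 243.0], [102.0, 218.0], [129.0, 198.0], [227.0, 222.0]] top [[571.0, 142.0], [696.0, 131.0], [703.0, 179.0], [577.0, 190.0]]
```

View pics/c11.png

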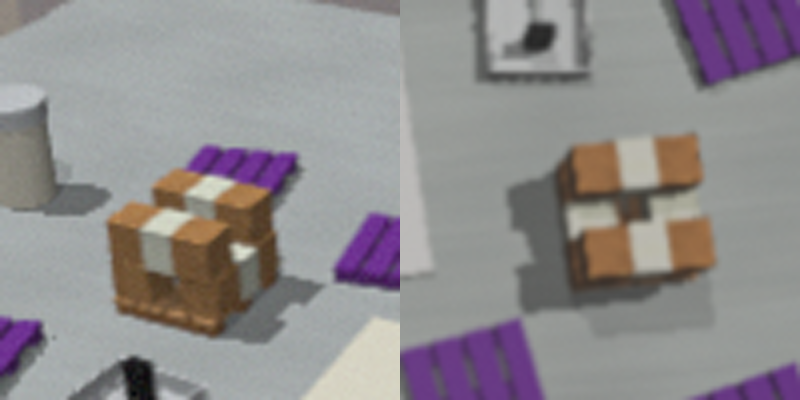

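Layer 2 lies crosswise with the middle open (top crop (640,160) and (650,245), as predicted). Last carton: E.

{"fn": "send_rows", "kwargs": {
  "plan": [
    {"x": 0.003, "y": 0, "z": 0.03, "ax": 0, "ay": 0.004, "az": 0, "gripper": 0.054},
    {"x": 0.003, "y": 0, "z": 0.055, "ax": 0, "ay": 0.004, "az": 0, "gripper": 0.054},
    {"x": 0.003, "y": 0, "z": 0.074, "ax": 0, "ay": 0.004, "az": 0, "gripper": 0.054},
    {"x": 0.003, "y": 0, "z": 0.082, "ax": 0, "ay": 0.004, "az": 0, "gripper": 0.054},
    {"x": 0.003, "y": 0, "z": 0.082, "ax": 0, "ay": 0.004, "az": 0, "gripper": 0.054},
    {"x": 0.003, "y": 0, "z": 0.082, "ax": 0, "ay": 0.004, "az": 0, "gripper": 0.054}
  ]
}}

```text
time: 40.37
tcp_pos: [0.4868, 0.2764, 0.0234]
orientation: [-0.002, 1.0, 0.022, 0.002]
wrist_force: [0.5, 0.4, 0.6]
gripper_width: 0.635
grip_force: 0.0
```

{"fn": "send_rows", "kwargs": {
  "plan": [
    {"x": 0, "y": 0, "z": 0, "ax": 0, "ay": 0, "az": 0, "gripper": 0.0},
    {"x": 0, "y": 0, "z": 0, "ax": 0, "ay": 0, "az": 0, "gripper": 0.0},
    {"x": 0, "y": 0, "z": 0, "ax": 0, "ay": 0, "az": 0, "gripper": 0.0},
    {"x": 0, "y": 0, "z": 0, "ax": 0, "ay": 0, "az": 0, "gripper": 0.0}
  ],
  "force": 60
}}

```text
time: 40.7
tcp_pos: [0.487, 0.2753, 0.0239]
orientation: [-0.001, 1.0, 0.021, 0.002]
wrist_force: [-2.6, -10.1, 15.9]
gripper_width: 0.455
grip_force: 61.4
```

{"fn": "send_rows", "kwargs": {
  "plan": [
    {"x": 0, "y": 0, "z": -0.015, "ax": 0, "ay": 0, "az": 0, "gripper": 0.0},
    {"x": 0, "y": 0, "z": -0.04, "ax": 0, "ay": 0, "az": 0, "gripper": 0.0},
    {"x": 0, "y": 0, "z": -0.08, "ax": 0, "ay": 0, "az": 0, "gripper": 0.0},
    {"x": 0, "y": 0, "z": -0.12, "ax": 0, "ay": 0, "az": 0, "gripper": 0.0},
    {"x": 0, "y": 0, "z": -0.16, "ax": 0, "ay": 0, "az": 0, "gripper": 0.0},
    {"x": 0, "y": 0, "z": -0.18, "ax": 0, "ay": 0, "az": 0, "gripper": 0.0},
    {"x": 0, "y": 0, "z": -0.18, "ax": 0, "ay": 0, "az": 0, "gripper": 0.0}
  ]
}}

```text
time: 41.28
tcp_pos: [0.4868, 0.2764, 0.2071]
orientation: [-0.003, 1.0, 0.022, 0.004]
wrist_force: [0.7, -0.1, -0.9]
gripper_width: 0.457
grip_force: 62.1
```

```bash
python3 - <<'E'
from lab import *
chain((.52,.03,.2,-88),(.5,-.2,.2,-89),(.4405,-.33,.2,-89.7),(.4405,-.33,.111,-89.7))
E
```

```text
t 41.28 tcp [0.4868 0.2764 0.2071] phi -87.49 w 0.039 F [ 0.7 -0.1 -0.9] grip 62.1
(0.52, 0.03, 0.2, -88) shift [0.0223 0.2476 0.0059] turn [-0.0055 -0.0085  0.009 ]
(0.5, -0.2, 0.2, -89) shift [-0.028   0.2292  0.    ] turn [0.     0.     0.0175]
(0.4405, -0.33, 0.2, -89.7) shift [-0.0618  0.1289  0.    ] turn [0.     0.     0.0122]
(0.4405, -0.33, 0.111, -89.7) shift [0.    0.    0.089] turn [0. 0. 0.]
```

{"fn": "send_rows", "kwargs": {
  "plan": [
    {"x": 0.002, "y": 0.025, "z": 0, "ax": -0.003, "ay": -0.004, "az": 0, "gripper": 0.0},
    {"x": 0.005, "y": 0.057, "z": 0, "ax": -0.003, "ay": -0.004, "az": 0, "gripper": 0.0},
    {"x": 0.008, "y": 0.089, "z": 0, "ax": -0.003, "ay": -0.004, "az": 0, "gripper": 0.0},
    {"x": 0.011, "y": 0.121, "z": 0, "ax": -0.003, "ay": -0.004, "az": 0.009, "gripper": 0.0},
    {"x": 0.014, "y": 0.153, "z": 0, "ax": -0.003, "ay": -0.004, "az": 0.009, "gripper": 0.0},
    {"x": 0.017, "y": 0.185, "z": 0, "ax": -0.003, "ay": -0.004, "az": 0.009, "gripper": 0.0},
    {"x": 0.02, "y": 0.217, "z": 0, "ax": -0.003, "ay": -0.004, "az": 0.009, "gripper": 0.0},
    {"x": 0.022, "y": 0.248, "z": 0, "ax": -0.003, "ay": -0.004, "az": 0.009, "gripper": 0.0}
  ]
}}

```text
time: 41.95
tcp_pos: [0.5181, 0.0277, 0.2015]
orientation: [0.0, 1.0, 0.017, -0.001]
wrist_force: [0.8, 0.1, -2.0]
gripper_width: 0.457
grip_force: 62.1
```

{"fn": "send_rows", "kwargs": {
  "plan": [
    {"x": -0.004, "y": 0.032, "z": 0, "ax": 0, "ay": 0, "az": 0, "gripper": 0.0},
    {"x": -0.008, "y": 0.064, "z": 0, "ax": 0, "ay": 0, "az": 0, "gripper": 0.0},
    {"x": -0.012, "y": 0.096, "z": 0, "ax": 0, "ay": 0, "az": 0.01, "gripper": 0.0},
    {"x": -0.016, "y": 0.128, "z": 0, "ax": 0, "ay": 0, "az": 0.01, "gripper": 0.0},
    {"x": -0.02, "y": 0.16, "z": 0, "ax": 0, "ay": 0, "az": 0.017, "gripper": 0.0},
    {"x": -0.024, "y": 0.19, "z": 0, "ax": 0, "ay": 0, "az": 0.017, "gripper": 0.0},
    {"x": -0.028, "y": 0.215, "z": 0, "ax": 0, "ay": 0, "az": 0.017, "gripper": 0.0},
    {"x": -0.028, "y": 0.229, "z": 0, "ax": 0, "ay": 0, "az": 0.017, "gripper": 0.0}
  ]
}}

```text
time: 42.62
tcp_pos: [0.497, -0.2037, 0.2019]
orientation: [0.001, 1.0, 0.007, -0.001]
wrist_force: [-0.5, -0.8, -1.3]
gripper_width: 0.452
grip_force: 62.1
```

{"fn": "send_rows", "kwargs": {
  "plan": [
    {"x": -0.012, "y": 0.025, "z": 0, "ax": 0, "ay": 0, "az": 0.012, "gripper": 0.0},
    {"x": -0.025, "y": 0.052, "z": 0, "ax": 0, "ay": 0, "az": 0.012, "gripper": 0.0},
    {"x": -0.038, "y": 0.079, "z": 0, "ax": 0, "ay": 0, "az": 0.012, "gripper": 0.0},
    {"x": -0.05, "y": 0.104, "z": 0, "ax": 0, "ay": 0, "az": 0.012, "gripper": 0.0},
    {"x": -0.062, "y": 0.129, "z": 0, "ax": 0, "ay": 0, "az": 0.012, "gripper": 0.0},
    {"x": -0.062, "y": 0.129, "z": 0, "ax": 0, "ay": 0, "az": 0.012, "gripper": 0.0},
    {"x": -0.062, "y": 0.129, "z": 0, "ax": 0, "ay": 0, "az": 0.012, "gripper": 0.0}
  ]
}}

```text
time: 43.2
tcp_pos: [0.4376, -0.3316, 0.2018]
orientation: [0.0, 1.0, 0.002, -0.001]
wrist_force: [0.9, 1.5, -1.5]
gripper_width: 0.456
grip_force: 62.0
```

```bash
python3 - <<'E'
from lab import *
chain((.4405,-.33,.115,-89.7))
E
```

```text
t 43.2 tcp [ 0.4376 -0.3316  0.2018] phi -89.81 w 0.0389 F [ 0.9  1.5 -1.5] grip 62.0
(0.4405, -0.33, 0.115, -89.7) shift [ 0.003  -0.0017  0.0868] turn [ 0.0008  0.0017 -0.0019]
```

{"fn": "send_rows", "kwargs": {
  "plan": [
    {"x": 0.003, "y": -0.001, "z": 0.025, "ax": 0, "ay": 0.002, "az": 0, "gripper": 0.0},
    {"x": 0.003, "y": -0.001, "z": 0.045, "ax": 0, "ay": 0.002, "az": 0, "gripper": 0.0},
    {"x": 0.003, "y": -0.001, "z": 0.06, "ax": 0, "ay": 0.002, "az": 0, "gripper": 0.0},
    {"x": 0.003, "y": -0.001, "z": 0.07, "ax": 0, "ay": 0.002, "az": 0, "gripper": 0.0},
    {"x": 0.003, "y": -0.001, "z": 0.078, "ax": 0, "ay": 0.002, "az": 0, "gripper": 0.0},
    {"x": 0.003, "y": -0.001, "z": 0.08, "ax": 0, "ay": 0.002, "az": 0, "gripper": 0.0},
    {"x": 0.003, "y": -0.001, "z": 0.08, "ax": 0, "ay": 0.002, "az": 0, "gripper": 0.0},
    {"x": 0.003, "y": -0.001, "z": 0.08, "ax": 0, "ay": 0.002, "az": 0, "gripper": 0.0}
  ]
}}

```text
time: 43.87
tcp_pos: [0.4417, -0.3297, 0.1222]
orientation: [0.0, 1.0, 0.003, 0.001]
wrist_force: [-0.2, -0.6, -1.9]
gripper_width: 0.454
grip_force: 62.1
```

```bash
python3 - <<'E'
from lab import *
chain((.4405,-.33,.115,-89.7))
E
```

```text
t 43.87 tcp [ 0.4417 -0.3297  0.1222] phi -89.66 w 0.0387 F [-0.2 -0.6 -1.9] grip 62.1
(0.4405, -0.33, 0.115, -89.7) shift [-0.0012  0.0003  0.0072] turn [ 0.001  -0.001   0.0007]
```

{"fn": "send_rows", "kwargs": {
  "plan": [
    {"x": -0.001, "y": 0, "z": 0.003, "ax": 0, "ay": 0, "az": 0, "gripper": 0.0},
    {"x": -0.001, "y": 0, "z": 0.006, "ax": 0, "ay": 0, "az": 0, "gripper": 0.0},
    {"x": -0.001, "y": 0, "z": 0.007, "ax": 0, "ay": 0, "az": 0, "gripper": 0.0},
    {"x": -0.001, "y": 0, "z": 0.007, "ax": 0, "ay": 0, "az": 0, "gripper": 0.0},
    {"x": -0.001, "y": 0, "z": 0.007, "ax": 0, "ay": 0, "az": 0, "gripper": 0.0}
  ]
}}

```text
time: 44.28
tcp_pos: [0.4404, -0.3296, 0.1146]
orientation: [0.0, 1.0, 0.003, 0.0]
wrist_force: [-0.8, 0.0, -1.7]
gripper_width: 0.456
grip_force: 62.1
```

{"fn": "send_rows", "kwargs": {
  "plan": [
    {"x": 0, "y": 0, "z": 0, "ax": 0, "ay": 0, "az": 0, "gripper": 0.052},
    {"x": 0, "y": 0, "z": 0, "ax": 0, "ay": 0, "az": 0, "gripper": 0.052},
    {"x": 0, "y": 0, "z": 0, "ax": 0, "ay": 0, "az": 0, "gripper": 0.052},
    {"x": 0, "y": 0, "z": -0.02, "ax": 0, "ay": 0, "az": 0, "gripper": 0.052},
    {"x": 0, "y": 0, "z": -0.05, "ax": 0, "ay": 0, "az": 0, "gripper": 0.053},
    {"x": 0, "y": 0, "z": -0.08, "ax": 0, "ay": 0, "az": 0, "gripper": 0.053},
    {"x": 0, "y": 0, "z": -0.1, "ax": 0, "ay": 0, "az": 0, "gripper": 0.053},
    {"x": 0, "y": 0, "z": -0.1, "ax": 0, "ay": 0, "az": 0, "gripper": 0.053}
  ]
}}

```text
time: 44.95
tcp_pos: [0.4411, -0.3306, 0.2183]
orientation: [0.002, 1.0, 0.003, 0.002]
wrist_force: [0.6, -0.9, 1.2]
gripper_width: 0.619
grip_force: 0.0
```

{"fn": "send_rows", "kwargs": {
  "plan": [
    {"x": 0.06, "y": -0.3, "z": 0, "ax": 0, "ay": 0, "az": 0, "gripper": 0.053},
    {"x": 0.06, "y": -0.3, "z": 0, "ax": 0, "ay": 0, "az": 0, "gripper": 0.053},
    {"x": 0.06, "y": -0.3, "z": 0, "ax": 0, "ay": 0, "az": 0, "gripper": 0.053},
    {"x": 0.06, "y": -0.3, "z": 0, "ax": 0, "ay": 0, "az": 0, "gripper": 0.053},
    {"x": 0.06, "y": -0.3, "z": 0, "ax": 0, "ay": 0, "az": 0, "gripper": 0.053},
    {"x": 0.06, "y": -0.3, "z": 0, "ax": 0, "ay": 0, "az": 0, "gripper": 0.053},
    {"x": 0.06, "y": -0.3, "z": 0, "ax": 0, "ay": 0, "az": 0, "gripper": 0.053},
    {"x": 0.06, "y": -0.3, "z": 0, "ax": 0, "ay": 0, "az": 0, "gripper": 0.053}
  ]
}}

```text
time: 45.62
tcp_pos: [0.4992, -0.0232, 0.2138]
orientation: [-0.001, 1.0, 0.006, -0.0]
wrist_force: [0.9, 0.8, -0.7]
gripper_width: 0.62
grip_force: 0.0
```

{"fn": "send_rows", "kwargs": {
  "plan": [
    {"x": 0.03, "y": -0.28, "z": 0, "ax": 0, "ay": 0, "az": 0, "gripper": 0.053},
    {"x": 0.03, "y": -0.28, "z": 0, "ax": 0, "ay": 0, "az": 0, "gripper": 0.053},
    {"x": 0.03, "y": -0.28, "z": 0, "ax": 0, "ay": 0, "az": 0, "gripper": 0.053},
    {"x": 0.03, "y": -0.28, "z": 0, "ax": 0, "ay": 0, "az": 0, "gripper": 0.053},
    {"x": 0.03, "y": -0.28, "z": 0, "ax": 0, "ay": 0, "az": 0, "gripper": 0.053},
    {"x": 0.03, "y": -0.28, "z": 0, "ax": 0, "ay": 0, "az": 0, "gripper": 0.053},
    {"x": 0.03, "y": -0.28, "z": 0, "ax": 0, "ay": 0, "az": 0, "gripper": 0.053},
    {"x": 0.03, "y": -0.28, "z": 0, "ax": 0, "ay": 0, "az": 0, "gripper": 0.053}
  ]
}}

```text
time: 46.28
tcp_pos: [0.5261, 0.2577, 0.213]
orientation: [-0.001, 1.0, 0.007, -0.0]
wrist_force: [-1.0, 0.3, -1.2]
gripper_width: 0.619
grip_force: 0.0
```

```bash
python3 - <<'E'
from lab import *
chain()
s=cams.snapshot("scene");t=cams.snapshot("top")
cv2.imwrite("pics/c12.png",np.hstack([cv2.resize(s[120:300,200:400],None,fx=2,fy=2,interpolation=2),cv2.resize(t[110:290,270:470],None,fx=2,fy=2,interpolation=2)]))
P=[(.4405+a,-.33+b,.136) for a,b in((.052,.02),(.052,-.02),(-.052,-.02),(-.052,.02))]
print("3b scene",((proj("scene",P)-[200,120])*2).round().tolist(),"top",((proj("top",P)-[270,110])*2+[400,0]).round().tolist())
E
```

```text
t 46.28 tcp [0.5261 0.2577 0.213 ] phi -89.22 w 0.0529 F [-1.   0.3 -1.2] grip 0.0
3b scene [[111.0, 110.0], [91.0, 105.0], [124.0, 81.0], [144.0, 85.0]] top [[648.0, 168.0], [672.0, 165.0], [681.0, 230.0], [656.0, 232.0]]
```

View pics/c12.png

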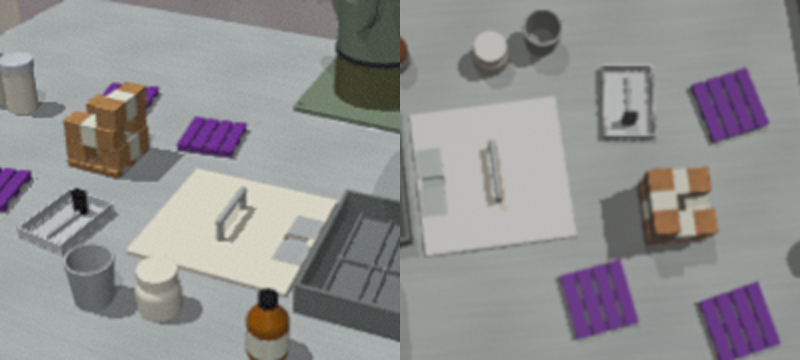

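The final view shows everything in place: the stack at top crop (678,205) with its fifth carton on the +y edge, the pin in the dish at (628,105), and the lid flat with its handle up at (493,175). The jar, cup and bottle are still standing, and the crate is empty.

```bash
python3 -c "
from station import arm
print(arm.job_done())"
```

```text
the job is handed in; nothing more can be done
None
```

The job is handed in (no verdict came back): the pin is in the dish, the lid lies flat beside the crate with its handle up, and all five cartons are stacked crosswise on the wooden pallet, with the bystanders untouched.

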